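Label the empty stock basket and restock the specimen pots

TASK

First press the loose green label into the empty label holder of the basket that has none, until it is fully down and its sprung tabs have snapped in over its foot. Only then stand each of the three specimen pots upright in the basket whose label has the colour of the pot's lid. Leave the small banded cartons where they are.

Things in the scene. Friction and masses are not known exactly. Their poses are not given: they have to be found in the camera images.
- basket_yellow: Ivory basket, fixed, empty, 130 x 160 mm (x, y), walls 4 mm thick, 45 mm high but the front (-x) 26 mm, floor 4 mm above the table. Origin: centre of its underside, z up. A holder sticks out in front to x = -122 mm, with the yellow upright label (top 68 mm above the table) clipped in, centred at x = -93.5 mm, y = 0.
- basket_blue: Ivory basket, fixed, empty, 130 x 160 mm (x, y), walls 4 mm thick, 45 mm high but the front (-x) 26 mm, floor 4 mm above the table. Origin: centre of its underside, z up. A holder sticks out in front to x = -122 mm, with the blue upright label (top 68 mm above the table) clipped in, centred at x = -93.5 mm, y = 0.
- basket_plain: The basket without a label, otherwise the same as the other two. In front its empty dark grey holder: a pocket open upward, centre at x = -93.5 mm, y = 0 from the basket's origin (centre of its underside), floor 12 mm above the table, 44 x 75 mm (x, y), rims up to 27 mm high, a grey sprung tab 36 mm high at each y end leads the foot in within 4 mm; pressing a label past them takes 4 to 10 N.
- label_green_grip (a point): Loose green clip-in label, 60 g: flat foot 34 x 64 x 6 mm (x, y, z), upright tag in its middle 10 mm thick (x), 44 mm wide (y), top 56 mm above the foot's underside. This point: the grip on the tag, in its middle, 38 mm above the foot's underside (50 mm above the table when clipped home); z up, y along the foot. Goes in foot down, its y along the basket's y, either way round.
- pot_yellow_mid (a point): Specimen pot with a yellow screw lid: round, white body 43 mm across, lid 46 mm across and 16 mm high, 72 mm high in all, about 90 g, standing upright. This point: its centre, 36 mm above its underside; z up.
- pot_blue_mid (a point): Specimen pot with a blue screw lid: round, white body 43 mm across, lid 46 mm across and 16 mm high, 72 mm high in all, about 90 g, standing upright. This point: its centre, 36 mm above its underside; z up.
- pot_green_mid (a point): Specimen pot with a green screw lid: round, white body 43 mm across, lid 46 mm across and 16 mm high, 72 mm high in all, about 90 g, standing upright. This point: its centre, 36 mm above its underside; z up.
- carton_yellow_mid (a point): Small white carton with a yellow band, 60 x 45 x 40 mm (x, y, z): a bystander, not to be moved. This point: its centre, 20 mm above its underside.
- carton_blue_mid (a point): Small white carton with a blue band, 60 x 45 x 40 mm (x, y, z): a bystander, not to be moved. This point: its centre, 20 mm above its underside.
- carton_green_mid (a point): Small white carton with a green band, 60 x 45 x 40 mm (x, y, z): a bystander, not to be moved. This point: its centre, 20 mm above its underside.
There are look-alikes about, which are no part of the job. What is shaped like the part that bears pot_green_mid but pink or red is not meant.

How it is judged:
On the way:
1. the green label is clipped home in the plain basket's holder while no pot has yet been taken to a basket (x of label_green_grip in the frame of basket_plain between -0.1015 and -0.0855 m and y of label_green_grip in the frame of basket_plain between -0.008 and 0.008 m and z of label_green_grip in the frame of basket_plain below 0.0535 m and angle between label_green_grip's own z axis and vertical below 0.1 rad and angle between the y axis of label_green_grip and the y axis of basket_plain, either way round below 0.25 rad and world x of each of pot_yellow_mid, pot_blue_mid, pot_green_mid below 0.53 m), for 0.2 s.
At the end, for the whole second after the job is handed in: The green label is clipped down in the holder (within 3.5 mm of its floor, 8 mm of its centre in x and y, 0.25 rad in yaw, 0.1 rad in tilt); each pot stands upright (0.15 rad) on the floor of the basket with its lid's colour (green: the newly labelled one); all at rest (x of label_green_grip in the frame of basket_plain between -0.1015 and -0.0855 m and y of label_green_grip in the frame of basket_plain between -0.008 and 0.008 m and z of label_green_grip in the frame of basket_plain below 0.0535 m and angle between label_green_grip's own z axis and vertical below 0.1 rad and angle between the y axis of label_green_grip and the y axis of basket_plain, either way round below 0.25 rad and x of pot_yellow_mid in the frame of basket_yellow between -0.052 and 0.052 m and y of pot_yellow_mid in the frame of basket_yellow between -0.067 and 0.067 m and z of pot_yellow_mid in the frame of basket_yellow below 0.047 m and angle between each of pot_yellow_mid, pot_blue_mid, pot_green_mid's own z axis and vertical below 0.15 rad and x of pot_blue_mid in the frame of basket_blue between -0.052 and 0.052 m and y of pot_blue_mid in the frame of basket_blue between -0.067 and 0.067 m and z of pot_blue_mid in the frame of basket_blue below 0.047 m and x of pot_green_mid in the frame of basket_plain between -0.052 and 0.052 m and y of pot_green_mid in the frame of basket_plain between -0.067 and 0.067 m and z of pot_green_mid in the frame of basket_plain below 0.047 m and linear speed of each of label_green, pot_yellow, pot_blue, pot_green below 0.02 m/s); the robot touches nothing.
It fails at once if the carton with the yellow band was moved by more than 20 mm (distance of carton_yellow_mid from where it was at the start of the episode above 0.02 m).
It fails at once if the carton with the blue band was moved by more than 20 mm (distance of carton_blue_mid from where it was at the start of the episode above 0.02 m).
It fails at once if the carton with the green band was moved by more than 20 mm (distance of carton_green_mid from where it was at the start of the episode above 0.02 m).
It also fails if it takes over 101 s, if anything falls off the work surface, if the arm or the gripper's body presses on something with over 40 N, if the wrist force passes 120 N, or if a joint passes its speed limit or range.

ROBOT

A 6-joint arm with a two-finger parallel gripper is mounted at the origin on the work surface. World frame = base frame: x ahead of the robot, y to its left, z up, the work surface at z = 0. Lengths are in m, angles in rad, forces in N, time in s.
With the tool pointing down it reaches from about 0.375 to 0.975 m from the base axis. Payload 3.8 kg.
Tool frame: the origin (TCP) lies at the very end of the fingers, on their centre line; the grasp point (between the pads) lies bot.grasp_offset behind it (bot.grasp_offset is the distance from the TCP to the grasp point, in m); y points along the fingers, x is the direction in which the jaws open and shut, and the axes are right-handed (so a half turn about y gives the same grasp; the last joint's range is limited). The gripper opens to 85 mm and grips with 20 to 120 N. Pads are 22 mm wide; open, the fingers measure 114 mm over their backs; the gripper's body (76 mm by 85 mm) begins 54 mm behind the grasp point. The pads swing forward as they close: fully open they stand 13 mm farther back than shut.
Start: joints at [1.159, 0.264, 1.604, -0, 1.274, -0.037], TCP at [0.247, 0.628, 0.231] pointing down, gripper open.
Joint ranges: [-2.63, 2.63], [-0.94, 2.18], [0.31, 2.57], [-1.31, 4.45], [0, 2.66], [-2.55, 2.55]. Speed limits (rad/s): [2.57, 2.57, 3.14, 3.14, 3.14, 3.14].

INTERFACE

Orientations are given as a rotation vector (axis times angle).
In Python, from workcell import sensors, read_camera, job, bot gives the robot as it stands.
- The arm moves only by the tool arm_command, never from a script. Its argument "deltas" is a list of rows, each a list of 4 numbers: the shift along the tool's x, y, z in m, then the turn about the tool's y in rad. A call has 1 to 20 rows; each row shifts and turns the commanded pose from where the row before left it, along the tool's axes as they then stand; what a row does not reach is not made up. A row lasts 1/8 s, in which the tool goes at most 62.5 mm and 10.7 degrees, less where a joint would pass 70% of its speed; a pose out of reach is approached as far as the arm can. A call is refused whole if a number of a shift passes 0.0625 or a number of a turn 0.188, either way. A call with a gripper value outside its range is refused whole. "fingers" is the finger opening in m, from 0 to 0.0854, set as the call begins (left out, the last holds). The fingers move at their own pace and stop on an object; "newtons" is the grip in N (left out, the last holds). Time passes only in rows, so rows that do not move let the fingers close. It gives the time, the measured TCP pose, the force and the opening at its end, in the units of the state.
- sensors.read_state(): the state, without advancing time (a new reading comes with each control period).
- read_camera(name): name is "scene" or "side" or "wrist"; returns a dict with "color" (420x560x3 uint8, red, green, blue), "vfov" (degrees; the focal length in pixels is half the picture's height over the tangent of half this angle, whatever the lens; pixels are square), "cx", "cy" (the principal point, pixels), "dist_coeffs" ([k1, k2, p1, p2, k3] as OpenCV has them; the pictures are not rectified), "R" (3x3) and "t" (3): a world point X has camera coordinates R X + t; the wrist camera has in their place "T_tool_cam" (4x4, takes a point from camera to tool coordinates, whose origin is the TCP and whose axes are the tool frame's). Camera axes: x right, y down, z forward; pixel columns grow to the right and rows downward; lengths in m; the calibration is good to about 2 mm. A picture is of the moment at which its call begins: read the wrist's pose just before it. There is no depth.
- job.finish_job(): hands the job in, once; it reports no verdict.
The state is a dict: "time": time; "q": joint angles; "joint_vel": joint speeds; "joint_torque": joint torques, N m; "tool_pos": TCP position; "tcp_rot": TCP orientation; "wrist_force": force on the tool from outside, world axes, zero at the start; "torque": the same for the moment, N m; "width": opening from 0.0 (shut) to 1.0 (fully open).
Only numpy, scipy, OpenCV 4.12 (cv2) and the standard library are available. Lean on these libraries where they do the work, as an engineer would, in place of code of your own. Each camera call takes 0.05 s, during which the arm holds its last target.

## Working session

There is one attempt and no reset: what is moved stays moved. The work goes in short steps, Python scripts to look and compute and a tool call to move; the robot and the scene stay as the last step left them, time stands still between calls to the robot, and variables do not carry over. Pictures are saved under pics/ and viewed, and the job is handed in when it is done.

Besides the shell and the picture viewer there is one more tool, called after ">>>" as a command line: name --pt "numbers of a row" for each row, then --argument value for the rest. arm_command: Moves the arm, as the interface text tells. Its arguments: {"type":"object","properties":{"deltas":{"type":"array"},"fingers":{"type":"number"},"newtons":{"type":"number"}},"required":["deltas"]}

```bash
ls; mkdir -p pics; cat > h.py <<'E'
import numpy as np, cv2
from workcell import sensors, read_camera, job, bot
from scipy.spatial.transform import Rotation as Ro
def cam(name):
    s=sensors.read_state(); c=read_camera(name)
    h,w=c["color"].shape[:2]; f=h/2/np.tan(np.radians(c["vfov"])/2)
    c["K"]=np.array([[f,0,c["cx"]],[0,f,c["cy"]],[0,0,1]]); c["d"]=np.array(c["dist_coeffs"],float)
    if name=="wrist":
        T=np.eye(4);T[:3,:3]=Ro.from_rotvec(s["tcp_rot"]).as_matrix();T[:3,3]=s["tool_pos"]
        W=T@np.array(c["T_tool_cam"]); c["R"]=W[:3,:3].T; c["t"]=-c["R"]@W[:3,3]
    c["R"]=np.array(c["R"]);c["t"]=np.array(c["t"])
    c["o"]=-c["R"].T@c["t"]
    return c
def rays(c,uv):
    p=cv2.undistortPoints(np.array(uv,float).reshape(-1,1,2),c["K"],c["d"]).reshape(-1,2)
    return np.c_[p,np.ones(len(p))]@c["R"]
def onz(c,uv,z):
    r=rays(c,uv); return c["o"]+r*((z-c["o"][2])/r[:,2])[:,None]
def proj(c,X):
    return cv2.projectPoints(np.array(X,float).reshape(-1,3),cv2.Rodrigues(c["R"])[0],c["t"],c["K"],c["d"])[0].reshape(-1,2)
def save(c,n): cv2.imwrite(f"pics/{n}.png",c["color"][:,:,::-1])
E
python3 - <<'E'
from h import *
for n in ["scene","side","wrist"]:
    c=cam(n); save(c,n+"0"); print(n,c["o"],c["vfov"],c["R"][2])
    np.save(f"{n}0.npy",c,allow_pickle=True)
print(bot.grasp_offset, sensors.read_state())
E
```

```text
pics
scene [ 0.86887096 -0.25282423  0.80586814] 52.39052889313164 [-0.46333017  0.28568444 -0.83887398]
side [ 0.04598773 -0.93827384  0.77915647] 43.32147901955152 [ 0.34092006  0.74660025 -0.57128065]
wrist [0.18290286 0.65315219 0.3731962 ] 60.83155803857618 [ 0.2509232  -0.10055638 -0.96276994]
0.0187 {'time': 0.15, 'q': array([ 1.15912722e+00,  2.64601020e-01,  1.60508319e+00, -3.58958921e-05,
        1.27372445e+00, -3.68950042e-02]), 'joint_vel': array([ 2.17133553e-05, -8.89347828e-04, -4.03360246e-03, -1.60056241e-03,
       -1.50708767e-03, -4.91903834e-04]), 'joint_torque': array([ 4.12421095e-04, -5.15904915e+01, -3.67960060e+01, -1.93948904e-04,
        8.01551796e-03, -5.15815793e-05]), 'tool_pos': array([0.24686687, 0.62760668, 0.23022159]), 'tcp_rot': array([-1.36452616, -0.92774149,  0.93024841]), 'wrist_force': array([0.32256987, 0.08117748, 0.51125271]), 'torque': array([-0.01715216, -0.00805649, -0.03195947]), 'width': 1.0051626462994026}
```

View pics/scene0.png

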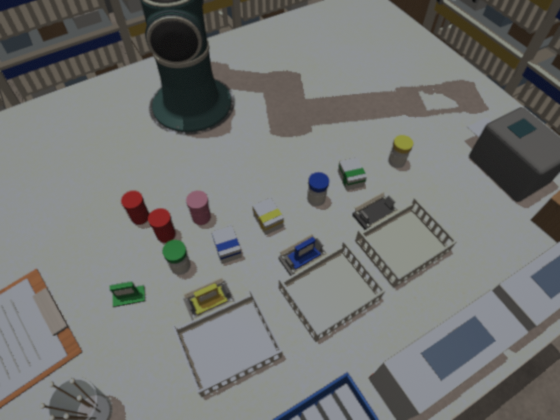

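View pics/side0.png

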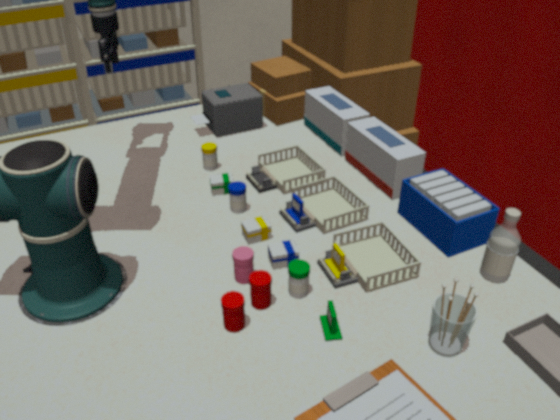

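View pics/wrist0.png

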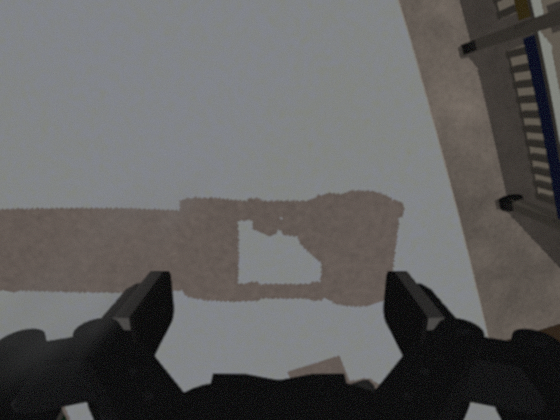

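```bash
python3 - <<'E'
from h import *
s=sensors.read_state()
print(Ro.from_rotvec(s["tcp_rot"]).as_matrix())
E
```

```text
[[ 3.66051878e-01 -6.95199712e-04 -9.30594186e-01]
 [ 9.30592674e-01 -1.67802033e-03  3.66052536e-01]
 [-1.81603558e-03 -9.99998350e-01  3.27052660e-05]]
```

```bash
python3 - <<'E'
import cv2,numpy as np
a=cv2.imread("pics/scene0.png");b=cv2.imread("pics/side0.png")
r=lambda im,x,y,w,h,k:cv2.resize(im[y:y+h,x:x+w],None,fx=k,fy=k,interpolation=cv2.INTER_CUBIC)
cv2.imwrite("pics/s1.png",r(a,90,180,200,150,4))
cv2.imwrite("pics/s2.png",r(a,270,120,200,150,4))
cv2.imwrite("pics/s3.png",r(b,200,140,200,150,4))
cv2.imwrite("pics/s4.png",r(b,200,230,200,120,4))
E
```

```text
(no output)
```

View pics/s1.png

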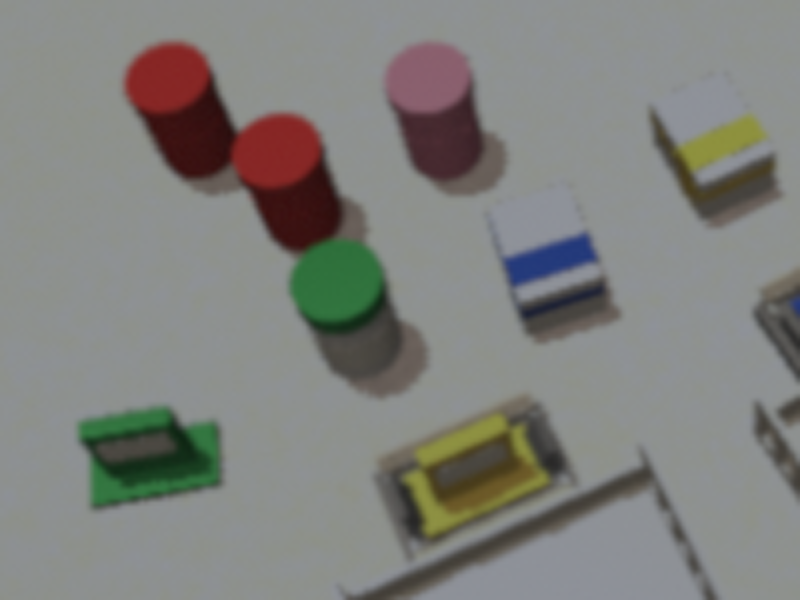

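View pics/s2.png

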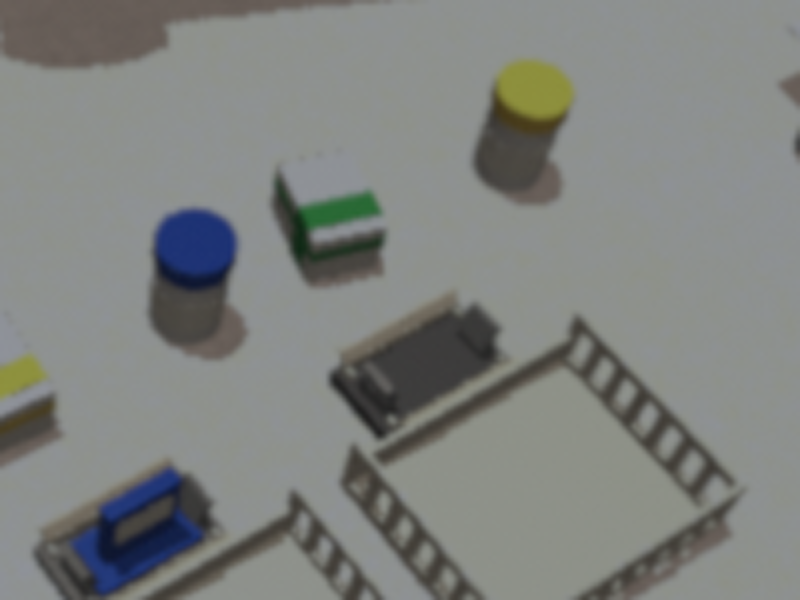

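View pics/s3.png

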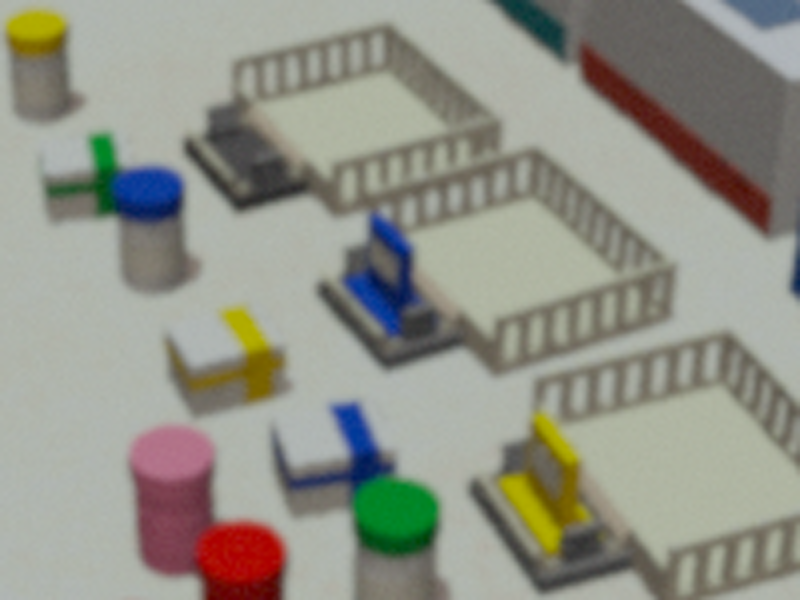

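View pics/s4.png

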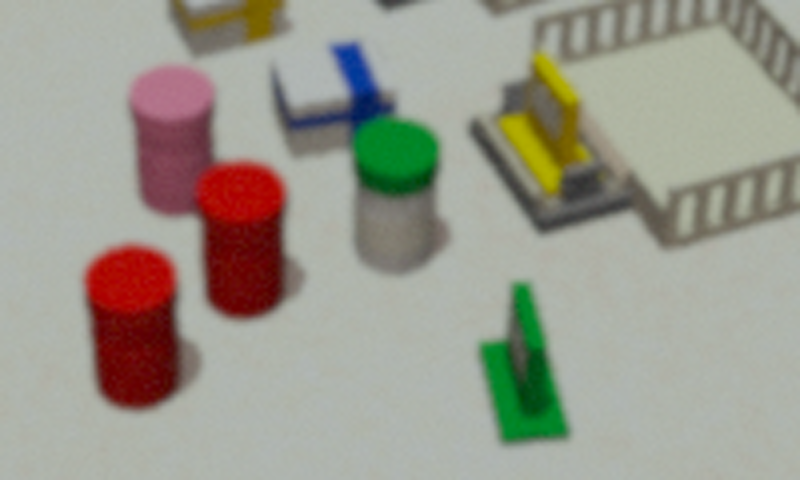

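```bash
cat > m.py <<'E'
from h import *
C={n:np.load(n+"0.npy",allow_pickle=True).item() for n in ["scene","side"]}
def lids(c,z=.072):
    hsv=cv2.cvtColor(c["color"],cv2.COLOR_RGB2HSV)
    out=[]
    for nm,(a,b) in dict(yellow=(24,34),blue=(108,130),green=(50,78),red=(0,5)).items():
        m=cv2.inRange(hsv,(a,110,60),(b,255,255))
        n,l,st,ce=cv2.connectedComponentsWithStats(m)
        for i in range(1,n):
            if st[i,4]>100 and st[i,4]<700:
                mm=l==i; v=hsv[:,:,2][mm]
                # bright top part
                t,_=cv2.threshold(v.reshape(-1,1),0,255,cv2.THRESH_OTSU)
                ys,xs=np.where(mm&(hsv[:,:,2]>t)); 
                # area on plane via contour
                k,_=cv2.findContours(((mm&(hsv[:,:,2]>t))*255).astype(np.uint8),cv2.RETR_EXTERNAL,cv2.CHAIN_APPROX_NONE)
                k=max(k,key=cv2.contourArea).reshape(-1,2)
                P=onz(c,k,z)[:,:2].astype(np.float32)
                (x,y),r=cv2.minEnclosingCircle(P)
                out.append((nm,st[i,4],ce[i].round(0),onz(c,[[xs.mean(),ys.mean()]],z)[0].round(4),(round(x,4),round(y,4),round(r,4)),t))
    return out
if __name__=="__main__":
    for n in C:
        print(n)
        for o in lids(C[n]): print(*o)
    s=C["scene"]
    z=lambda pts,ox,oy:np.array(pts,float)/4+[ox,oy]-.375
    f=onz(s,z([(93,508),(221,484),(216,422)],90,180),.006); print("foot",f.round(4),np.linalg.norm(np.diff(f,axis=0),axis=1))
    f=onz(s,z([(82,440),(178,424),(168,407),(82,422)],90,180),.056); print("tag",f.round(4),np.linalg.norm(np.diff(f,axis=0),axis=1),f.mean(0))
    f=onz(s,z([(575,318),(350,450)],270,120),.045); print("bask",f.round(4),np.linalg.norm(np.diff(f,axis=0),axis=1))
    f=onz(s,z([(575,318),(740,490)],270,120),.045); print("bask",f.round(4),np.linalg.norm(np.diff(f,axis=0),axis=1))
    f=onz(s,z([(345,360),(455,298)],270,120),.027); print("hold",f.round(4),np.linalg.norm(np.diff(f,axis=0),axis=1))
E
python3 m.py
```

```text
scene
yellow 223 [403. 143.] [0.4416 0.3495 0.072 ] (0.4405, 0.3494, 0.0212) 119.0
yellow 126 [269. 216.] [ 0.4611 -0.0201  0.072 ] (0.4621, -0.02, 0.0211) 114.0
yellow 370 [207. 298.] [ 0.5558 -0.2088  0.072 ] (0.54, -0.2042, 0.0208) 119.0
blue 274 [318. 181.] [0.4354 0.1159 0.072 ] (0.4353, 0.1157, 0.0213) 95.0
blue 105 [305. 244.] [0.5514 0.0062 0.072 ] (0.5511, 0.0064, 0.0211) 96.0
blue 144 [227. 244.] [ 0.4737 -0.1247  0.072 ] (0.4851, -0.1248, 0.0011) 124.0
blue 244 [303. 258.] [ 0.5757 -0.0204  0.072 ] (0.5732, -0.0094, 0.0306) 93.0
blue 459 [330. 397.] [ 0.8123 -0.111   0.072 ] (0.8369, -0.1356, 0.0819) 97.0
green 370 [174. 250.] [ 0.4359 -0.2217  0.072 ] (0.4356, -0.2216, 0.0217) 94.0
green 241 [130. 298.] [ 0.487  -0.3323  0.072 ] (0.4829, -0.3311, 0.0297) 90.0
red 315 [132. 200.] [ 0.2799 -0.2515  0.072 ] (0.2795, -0.2516, 0.0217) 103.0
red 355 [158. 218.] [ 0.3512 -0.2189  0.072 ] (0.3512, -0.2189, 0.0222) 104.0
side
yellow 691 [31. 15.] [0.0707 2.186  0.072 ] (0.0672, 2.2023, 0.1952) 106.0
yellow 130 [209. 148.] [0.4386 0.346  0.072 ] (0.4388, 0.3463, 0.0215) 143.0
yello
[... 784 characters left out ...]
67 0.0237 0.072 ] (0.7737, 0.0484, 0.0194) 90.0
red 615 [260. 288.] [ 0.3487 -0.2205  0.072 ] (0.348, -0.2194, 0.0224) 135.0
red 672 [233. 310.] [ 0.2767 -0.2536  0.072 ] (0.2768, -0.2531, 0.0223) 134.0
foot [[ 0.454  -0.3733  0.006 ]
 [ 0.4738 -0.3135  0.006 ]
 [ 0.4414 -0.3035  0.006 ]] [0.06297014 0.03391723]
tag [[ 0.445  -0.3591  0.056 ]
 [ 0.46   -0.3164  0.056 ]
 [ 0.4494 -0.3175  0.056 ]
 [ 0.4362 -0.356   0.056 ]] [0.04517911 0.01071473 0.04070975] [ 0.44765509 -0.33726268  0.056     ]
bask [[0.5677 0.2816 0.045 ]
 [0.5728 0.1241 0.045 ]] [0.15763586]
bask [[0.5677 0.2816 0.045 ]
 [0.695  0.2857 0.045 ]] [0.12735799]
hold [[0.5181 0.1647 0.027 ]
 [0.5156 0.2437 0.027 ]] [0.07907846]
```

>>> arm_command --pt "0 0 0 0.18" --pt "0 0 0 0.18" --pt "0 0 0 0.18" --pt "0 0 0 0.18" --pt "0 0 0 0.18" --pt "0 0 0 0.18" --pt "0 0 0 0.116" --pt "0.034 0 -0.046 0" --pt "0.034 0 -0.046 0" --pt "0.034 0 -0.046 0" --pt "0.034 0 -0.046 0" --pt "0.034 0 -0.046 0" --pt "0.034 0 -0.046 0"

```text
time: 1.78
tool_pos: [0.4518, 0.3504, 0.231]
tcp_rot: [-1.571, -0.0, 0.0]
wrist_force: [0.5, -0.0, -0.1]
width: 0.998
```

```bash
cat > go.py <<'E'
from h import *
import sys
# usage go.py x y z yaw : deltas in tool axes
def go(x,y,z,yaw=None):
    s=sensors.read_state(); R=Ro.from_rotvec(s["tcp_rot"]).as_matrix()
    cy=np.arctan2(R[1,0],R[0,0]); 
    print("t",s["time"],"tcp",s["tool_pos"].round(4),"yaw",round(cy,4),"tooly",R[:,1].round(3),"F",np.round(s["wrist_force"],1),"w",round(s["width"]*.0854,4))
    d=np.array([x,y,z])-s["tool_pos"]
    print("shift at present yaw",(R.T@d).round(4))
    if yaw is not None:
        e=np.arctan2(np.sin(yaw-cy),np.cos(yaw-cy)); R2=Ro.from_euler('z',e).as_matrix()@R
        print("turn",round(-e,4),"then shift",(R2.T@d).round(4))
if __name__=="__main__": go(*map(float,sys.argv[1:]))
E
python3 go.py 0.4475 -0.337 0.20 -0.32
```

```text
t 1.775 tcp [0.4518 0.3504 0.231 ] yaw 0.0002 tooly [-0. -0. -1.] F [ 0.5 -0.  -0.1] w 0.0852
shift at present yaw [-0.0044  0.0311 -0.6874]
turn 0.3202 then shift [ 0.2122  0.0311 -0.6539]
```

>>> arm_command --pt "0.035 0 -0.05 0" --pt "0.035 0 -0.05 0" --pt "0.02 0 -0.05 0" --pt "0 0 0 0" --fingers 0.045

```text
time: 2.28
tool_pos: [0.5422, 0.1986, 0.2309]
tcp_rot: [-1.572, 0.004, -0.004]
wrist_force: [-0.7, 1.0, 0.5]
width: 0.526
```

```bash
python3 - <<'E'
from h import *
c=cam("wrist"); save(c,"w1"); np.save("w1.npy",c,allow_pickle=True); print(c["o"],sensors.read_state()["tool_pos"])
E
```

```text
[0.54216032 0.26741946 0.3739138 ] [0.54145671 0.20047007 0.23089516]
```

View pics/w1.png

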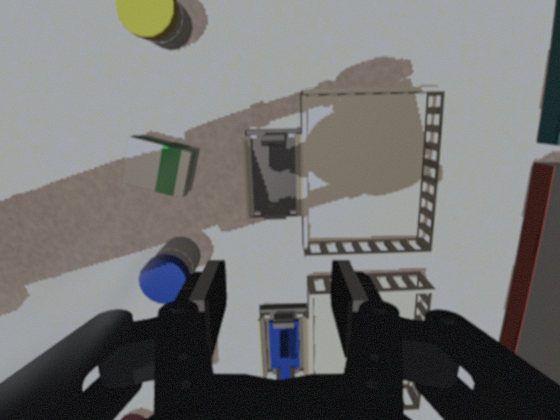

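```bash
python3 - <<'E'
import cv2
a=cv2.imread("pics/w1.png")
cv2.imwrite("pics/w1z.png",cv2.convertScaleAbs(cv2.resize(a[70:270,230:460],None,fx=3.4,fy=3,interpolation=cv2.INTER_CUBIC)[:600,:782],alpha=1.5))
cv2.imwrite("pics/w1y.png",cv2.convertScaleAbs(cv2.resize(a[120:230,235:315],None,fx=5,fy=5,interpolation=cv2.INTER_CUBIC),alpha=2))
E
```

```text
(no output)
```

View pics/w1y.png

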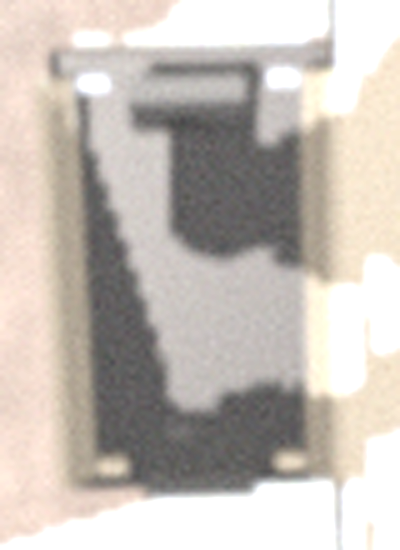

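View pics/w1z.png

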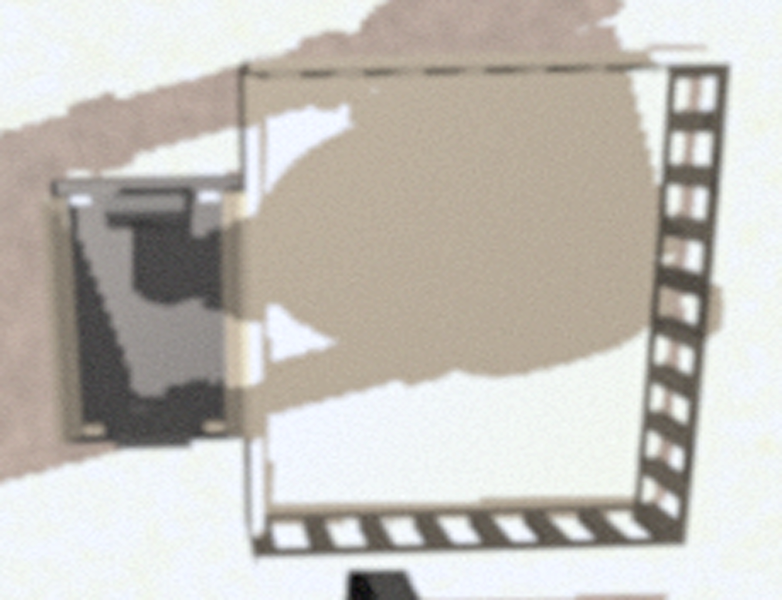

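```bash
python3 - <<'E'
from h import *
c=np.load("w1.npy",allow_pickle=True).item()
z=lambda p:np.array(p,float)/[3.4,3]+[230,70]-.35
f=onz(c,z([(242,65),(728,66),(684,543),(255,552)]),.045); print(f.round(4),np.linalg.norm(np.diff(f,axis=0),axis=1),f.mean(0))
z=lambda p:np.array(p,float)/5+[235,120]-.4
f=onz(c,z([(87,95),(97,450),(301,95),(303,450)]),.012); print("floor",f.round(4),f.mean(0))
f=onz(c,z([(45,70),(72,480),(332,70),(340,475)]),.027); print("outer",f.round(4),f.mean(0))
yaw=.03
for X,Y in [(0.635,.205)]:
    b=np.array([X,Y])
# rims tops of tabs, green carton no
E
```

```text
[[0.5622 0.2872 0.045 ]
 [0.6895 0.2878 0.045 ]
 [0.6937 0.1371 0.045 ]
 [0.5678 0.1349 0.045 ]] [0.12726896 0.15083114 0.12590412] [0.62828411 0.21174564 0.045     ]
floor [[0.5161 0.2444 0.012 ]
 [0.5165 0.1713 0.012 ]
 [0.5587 0.2442 0.012 ]
 [0.5597 0.1711 0.012 ]] [0.5377534  0.20774312 0.012     ]
outer [[0.5093 0.2501 0.027 ]
 [0.5124 0.1691 0.027 ]
 [0.5639 0.2498 0.027 ]
 [0.5664 0.1699 0.027 ]] [0.53800883 0.2096964  0.027     ]
```

```bash
python3 - <<'E'
from h import *
from m import lids,C
c=np.load("w1.npy",allow_pickle=True).item()
for o in lids(c):print(*o)
c=cam("wrist"); save(c,"w2"); np.save("w2.npy",c,allow_pickle=True); print(c["o"],sensors.read_state()["tool_pos"])
for o in lids(c):print(*o)
# predicted basket corners for hypotheses in scene/side
s=C["scene"];d=C["side"]
for X,Y,w in [(.635,.205,.03),(.629,.2117,.03)]:
    p=np.array([[-.065,.08,.045],[-.065,-.08,.045],[.065,-.08,.045],[.065,.08,.045],[-.122,.0415,.027],[-.122,-.0415,.027]])@Ro.from_euler('z',w).as_matrix().T+[X,Y,0]
    print("scene z4",((proj(s,p)-[270,120])*4).round(0).tolist()); print("side z4",((proj(d,p)-[200,140])*4).round(0).tolist())
E
```

```text
red 460 [535. 256.] [0.7841 0.1425 0.072 ] (0.7844, 0.1299, 0.0953) 85.0
[0.54135053 0.26912156 0.37402587] [0.54100244 0.20171421 0.23094944]
red 448 [536. 257.] [0.7842 0.1406 0.072 ] (0.7848, 0.1315, 0.0943) 86.0
scene z4 [[575.0, 315.0], [347.0, 449.0], [511.0, 645.0], [744.0, 491.0], [448.0, 292.0], [332.0, 357.0]]
side z4 [[237.0, 58.0], [341.0, 163.0], [510.0, 118.0], [396.0, 19.0], [187.0, 123.0], [238.0, 180.0]]
scene z4 [[577.0, 303.0], [350.0, 435.0], [513.0, 628.0], [745.0, 477.0], [451.0, 280.0], [336.0, 344.0]]
side z4 [[225.0, 56.0], [329.0, 160.0], [498.0, 115.0], [385.0, 17.0], [175.0, 120.0], [226.0, 177.0]]
```

>>> arm_command --pt "0 0 0 0" --pt "0 0 0 0" --pt "0 0 0 0"

```text
time: 2.75
tool_pos: [0.5407, 0.2031, 0.2313]
tcp_rot: [-1.571, -0.001, 0.001]
wrist_force: [-0.2, -0.3, -0.4]
width: 0.527
```

```bash
python3 - <<'E'
from h import *
c=cam("wrist"); save(c,"w3"); np.save("w3.npy",c,allow_pickle=True); print(c["o"],sensors.read_state()["tool_pos"])
hsv=cv2.cvtColor(c["color"],cv2.COLOR_RGB2HSV)
print(hsv[10,145],hsv[278,163])
for a,b,u,v in [(20,36,145,10),(100,130,163,278)]:
    m=cv2.inRange(hsv,(a,90,100 if a==20 else 60),(b,255,255)); n,l,st,ce=cv2.connectedComponentsWithStats(m)
    i=l[v,u]; k,_=cv2.findContours((l==i).astype(np.uint8),0,1); k=max(k,key=len).reshape(-1,2); P=onz(c,k,.072)[:,:2].astype(np.float32)
    print(st[i],ce[i],onz(c,[ce[i]],.072),cv2.minEnclosingCircle(P))
a=cv2.imread("pics/w3.png")
cv2.imwrite("pics/w3z.png",cv2.convertScaleAbs(cv2.resize(a[70:270,230:460],None,fx=3,fy=3,interpolation=cv2.INTER_CUBIC),alpha=1.5))
E
```

```text
[0.54010692 0.2717799  0.37445781] [0.54078845 0.20294455 0.23131199]
[ 31 139 161] [113 174 145]
[ 121    0   57   44 2068] [149.40087041  18.55609284] [[0.43967082 0.34580075 0.072     ]] ((0.43949392437934875, 0.35031837224960327), 0.02279829978942871)
[ 141  264   46   44 1424] [162.33497191 283.70856742] [[0.43216475 0.11974299 0.072     ]] ((0.43384885787963867, 0.1175798624753952), 0.02321099117398262)
```

View pics/w3z.png

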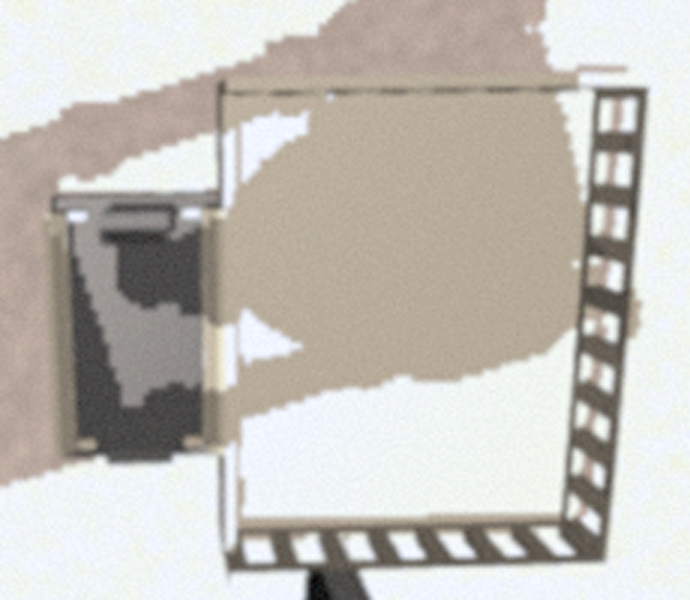

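```bash
python3 - <<'E'
from h import *
c=np.load("w3.npy",allow_pickle=True).item()
z=lambda p:np.array(p,float)/3+[230,70]-.33
f=onz(c,z([(221,88),(648,90),(604,560),(229,570)]),.045); print(f.round(4),np.linalg.norm(np.diff(f,axis=0),axis=1),f.mean(0))
f=onz(c,z([(70,215),(80,450),(203,215),(204,450)]),.012); print("floor",f.round(4),f.mean(0))
f=onz(c,z([(48,205),(68,455)]),.027); print("outer",f.round(4),f.mean(0))
for X,Y,w in [(.635,.205,.03),(.632,.208,.03)]:
    p=np.array([[-.065,.08,.045],[.065,.08,.045],[.065,-.08,.045],[-.065,-.08,.045],[-.122,.0415,.027],[-.122,-.0415,.027],[-.1155,.0375,.012],[-.1155,-.0375,.012],[-.0715,.0375,.012],[-.0715,-.0375,.012]])@Ro.from_euler('z',w).as_matrix().T+[X,Y,0]
    print(((proj(c,p)-[230,70])*3).round(0).tolist())
E
```

```text
[[0.5625 0.2857 0.045 ]
 [0.6902 0.2868 0.045 ]
 [0.6938 0.1366 0.045 ]
 [0.5683 0.1333 0.045 ]] [0.12767843 0.15024687 0.12553345] [0.62869935 0.21058854 0.045     ]
floor [[0.5153 0.2463 0.012 ]
 [0.5176 0.1648 0.012 ]
 [0.5595 0.2464 0.012 ]
 [0.5612 0.1649 0.012 ]] [0.53840558 0.20561187 0.012     ]
outer [[0.5094 0.2505 0.027 ]
 [0.5144 0.1675 0.027 ]] [0.51188854 0.20898572 0.027     ]
[[237.0, 96.0], [671.0, 89.0], [624.0, 585.0], [240.0, 597.0], [55.0, 228.0], [67.0, 475.0], [79.0, 236.0], [88.0, 451.0], [210.0, 232.0], [213.0, 448.0]]
[[227.0, 86.0], [662.0, 79.0], [617.0, 577.0], [231.0, 589.0], [46.0, 219.0], [58.0, 467.0], [70.0, 227.0], [79.0, 443.0], [201.0, 223.0], [204.0, 440.0]]
```

>>> arm_command --pt "-0.0104 0 -0.06 0" --pt "-0.0104 0 -0.06 0" --pt "-0.0104 0 -0.06 0" --pt "-0.0104 0 -0.06 0" --pt "-0.0104 0 -0.06 0" --pt "-0.0104 0 -0.06 0" --pt "-0.0104 0 -0.06 0" --pt "-0.0104 0 -0.06 0" --pt "-0.0104 0 -0.06 0" --pt "0 0 0 0.16" --pt "0 0 0 0.16" --pt "0 0 0 0" --pt "0 0 0 0" --pt "0 0 0 0" --pt "0 0 0 0" --pt "0 0 0 0"

```text
time: 4.8
tool_pos: [0.4476, -0.3377, 0.2313]
tcp_rot: [-1.556, 0.251, -0.251]
wrist_force: [0.5, -0.1, -0.4]
width: 0.529
```

```bash
python3 go.py .4475 -.3375 .0195 -.32; python3 - <<'E'
from h import *
c=cam("wrist"); save(c,"w4"); np.save("w4.npy",c,allow_pickle=True)
a=cv2.imread("pics/w4.png")
cv2.imwrite("pics/w4z.png",cv2.convertScaleAbs(cv2.resize(a[100:300,160:420],None,fx=3,fy=3,interpolation=cv2.INTER_CUBIC),alpha=1.5))
E
```

```text
t 4.8 tcp [ 0.4476 -0.3377  0.2313] yaw -0.3194 tooly [ 0. -0. -1.] F [ 0.5 -0.1 -0.4] w 0.0451
shift at present yaw [-2.000e-04  2.118e-01  2.000e-04]
turn 0.0006 then shift [-2.000e-04  2.118e-01  2.000e-04]
```

View pics/w4z.png

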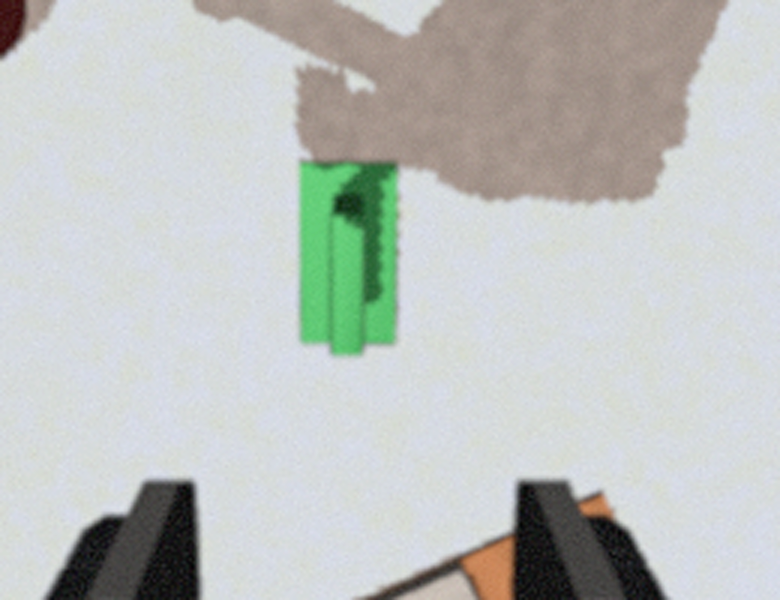

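```bash
python3 - <<'E'
from h import *
c=np.load("w4.npy",allow_pickle=True).item()
R=Ro.from_rotvec(sensors.read_state()["tcp_rot"]).as_matrix();p0=sensors.read_state()["tool_pos"]
z=lambda p:np.array(p,float)/3+[160,100]-.33
for n,P,h in [("foot",[(301,162),(398,162),(396,345),(301,345)],.006),("tag",[(330,214),(364,214),(365,354),(331,354)],.056)]:
    f=onz(c,z(P),h); print(n,f.round(4),f.mean(0),np.linalg.norm(np.diff(f,axis=0),axis=1)); print("tool",((f-p0)@R)[:,[0,2]].round(4),((f.mean(0)-p0)@R)[[0,2]].round(4))
c=np.load("w3.npy",allow_pickle=True).item()
z=lambda p:np.array(p,float)/3+[230,70]-.33
p0=np.array([.54079,.20294,.2313])
for n,P,h in [("floor",[(70,215),(80,450),(203,215),(204,450)],.012)]:
    print(n,(onz(c,z(P),h).mean(0)-p0).round(4))
E
```

```text
foot [[ 0.4392 -0.3031  0.006 ]
 [ 0.4706 -0.3135  0.006 ]
 [ 0.4503 -0.375   0.006 ]
 [ 0.4181 -0.3644  0.006 ]] [ 0.44453255 -0.33901803  0.006     ] [0.03306654 0.064778   0.03387261]
tool [[-0.0188  0.0302]
 [ 0.0142  0.0302]
 [ 0.0142 -0.0345]
 [-0.0196 -0.0346]] [-0.0025 -0.0022]
tag [[ 0.4464 -0.3163  0.056 ]
 [ 0.456  -0.3195  0.056 ]
 [ 0.4428 -0.3609  0.056 ]
 [ 0.4328 -0.3576  0.056 ]] [ 0.44448614 -0.33854393  0.056     ] [0.01013935 0.04345392 0.01050129]
tool [[-0.0079  0.02  ]
 [ 0.0023  0.02  ]
 [ 0.0027 -0.0234]
 [-0.0078 -0.0234]] [-0.0027 -0.0017]
floor [-0.0024  0.0027 -0.2193]
```

>>> arm_command --pt "-0.0015 0.045 -0.001 0" --pt "0 0.045 0 0" --pt "0 0.045 0 0" --pt "0 0.045 0 0" --pt "0 0.016 0 0" --pt "0 0.016 0 0" --pt "0 0 0 0" --pt "0 0 0 0"

```text
time: 5.85
tool_pos: [0.4469, -0.3393, 0.0208]
tcp_rot: [-1.558, 0.249, -0.253]
wrist_force: [0.8, -0.3, 0.2]
width: 0.53
```

>>> arm_command --pt "0 0 0 0" --pt "0 0 0 0" --pt "0 0 0 0" --pt "0 0 0 0" --pt "0 0 0 0" --fingers 0 --newtons 60

```text
time: 6.48
tool_pos: [0.4465, -0.3389, 0.0203]
tcp_rot: [-1.557, 0.25, -0.252]
wrist_force: [-0.1, -0.6, 6.1]
width: 0.108
```

```bash
python3 go.py .4475 -.3375 .0195 -.32; python3 - <<'E'
from h import *
c=cam("wrist"); save(c,"w5"); np.save("w5.npy",c,allow_pickle=True)
E
```

```text
t 6.475 tcp [ 0.4465 -0.3389  0.0203] yaw -0.32 tooly [ 0.001 -0.001 -1.   ] F [-0.1 -0.6  6.1] w 0.0092
shift at present yaw [0.0005 0.0008 0.0017]
turn -0.0 then shift [0.0005 0.0008 0.0017]
```

View pics/w5.png

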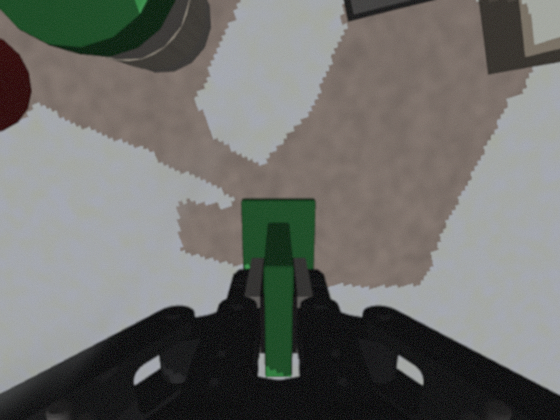

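```bash
python3 - <<'E'
from h import *
c=np.load("w5.npy",allow_pickle=True).item()
s=sensors.read_state();R=Ro.from_rotvec(s["tcp_rot"]).as_matrix();p0=s["tool_pos"]
f=onz(c,[(242,200),(315,200)],.0075); print(((f-p0)@R).round(4))
f=onz(c,[(265,375),(292,375)],.0575); print(((f-p0)@R).round(4))
E
```

```text
[[-0.0166  0.0128  0.0317]
 [ 0.0161  0.0128  0.0317]]
[[-0.0051 -0.0372 -0.0206]
 [ 0.0045 -0.0372 -0.0206]]
```

>>> arm_command --pt "0 -0.03 0 0" --pt "0 -0.04 0 0" --pt "0 -0.04 0 0" --pt "0 -0.04 0 0" --pt "0 0 0 -0.175" --pt "0 0 0 -0.175" --pt "0.0109 0 0.054 0" --pt "0.0109 0 0.054 0" --pt "0.0109 0 0.054 0" --pt "0.0109 0 0.054 0" --pt "0.0109 0 0.054 0" --pt "0.0109 0 0.054 0" --pt "0.0109 0 0.054 0" --pt "0.0109 0 0.054 0" --pt "0.0109 0 0.054 0" --pt "0.0109 0 0.054 0" --pt "0 0 0 0" --pt "0 0 0 0" --pt "0 0 0 0" --pt "0 0 0 0" --newtons 80

```text
time: 9.02
tool_pos: [0.5384, 0.2034, 0.1692]
tcp_rot: [-1.571, -0.022, 0.022]
wrist_force: [0.2, 0.4, -1.1]
width: 0.107
```

>>> arm_command --pt "0 0.03 0 0" --pt "0 0.03 0 0" --pt "0 0.02 0 0" --pt "0 0 0 0" --pt "0 0 0 0" --pt "0 0 0 0"

```text
time: 9.78
tool_pos: [0.5398, 0.205, 0.0909]
tcp_rot: [-1.57, -0.026, 0.021]
wrist_force: [-0.2, -0.3, -0.3]
width: 0.109
```

```bash
python3 go.py .5395 .2045 .055 .03; python3 - <<'E'
from h import *
c=cam("wrist"); save(c,"w6"); np.save("w6.npy",c,allow_pickle=True)
a=cv2.imread("pics/w6.png")
cv2.imwrite("pics/w6z.png",cv2.convertScaleAbs(cv2.resize(a[80:280,160:400],None,fx=3,fy=3,interpolation=cv2.INTER_CUBIC),alpha=2))
E
```

```text
t 9.775 tcp [0.5398 0.205  0.0909] yaw 0.0299 tooly [ 0.003  0.001 -1.   ] F [-0.2 -0.3 -0.3] w 0.0093
shift at present yaw [-0.0004  0.0359 -0.0006]
turn -0.0001 then shift [-0.0004  0.0359 -0.0006]
```

View pics/w6.png

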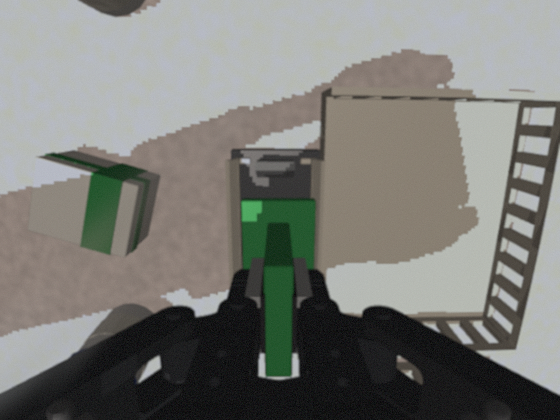

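View pics/w6z.png

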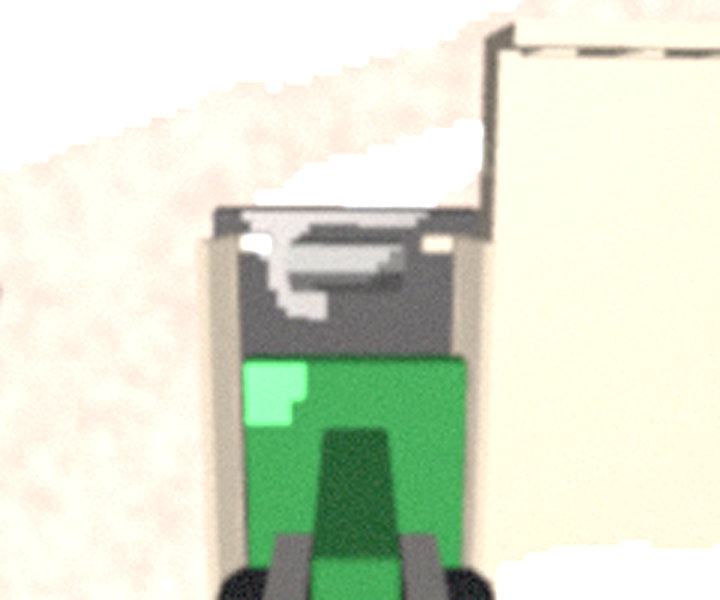

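```bash
python3 - <<'E'
from h import *
c=np.load("w6.npy",allow_pickle=True).item()
s=sensors.read_state();R=Ro.from_rotvec(s["tcp_rot"]).as_matrix();p0=s["tool_pos"];print(p0)
z=lambda p:np.array(p,float)/3+[160,80]-.33
for n,P,h in [("floor",[(239,330),(453,330)],.012),("rim outer",[(200,242),(490,242),(214,207),(486,207)],.027),("tab top",[(290,245),(403,245),(290,270)],.036),("foot",[(243,358),(466,358)],p0[2]-.0193+.006)]:
    print(n,((onz(c,z(P),h)-p0)@R)[:,[0,2]].round(4).tolist())
# project expected pocket
def pr(X,Y,w=.03):
    l=[[-.022,.0375,.012],[.022,.0375,.012],[-.022,0,.012],[.022,0,.012],[-.0285,.0415,.027],[.0285,.0415,.027],[.0285,.08,.045],[.0285,.08,.026],[.0285,.08,0]]
    p=np.array(l)@Ro.from_euler('z',w).as_matrix().T+[X,Y,0]
    print(((proj(c,p)-[160,80])*3).round(0).tolist())
pr(.5395,.2045);pr(.5375,.2075)
E
```

```text
[0.53960137 0.2050639  0.09074264]
floor [[-0.0247, 0.0229], [0.0205, 0.0229]]
rim outer [[-0.0301, 0.0433], [0.0258, 0.0433], [-0.0272, 0.05], [0.0248, 0.05]]
tab top [[-0.0122, 0.0438], [0.0086, 0.0438], [-0.0123, 0.0392]]
foot [[-0.017, 0.0321], [0.0164, 0.0321]]
[[247.0, 263.0], [459.0, 263.0], [252.0, 436.0], [455.0, 436.0], [206.0, 254.0], [501.0, 254.0], [523.0, 40.0], [507.0, 46.0], [490.0, 53.0]]
[[238.0, 248.0], [451.0, 248.0], [243.0, 422.0], [446.0, 422.0], [196.0, 238.0], [492.0, 238.0], [513.0, 21.0], [498.0, 29.0], [481.0, 38.0]]
```

```bash
python3 - <<'E'
from h import *
s=sensors.read_state();R=Ro.from_rotvec(s["tcp_rot"]).as_matrix();p0=s["tool_pos"]
tag=np.array([[-.005,-.0372,-.022],[-.005,-.0372,.022],[.005,-.0372,-.022],[.005,-.0372,.022],[-.017,.0133,-.032],[-.017,.0133,.032],[.017,.0133,-.032],[.017,.0133,.032]])@R.T+p0
for n,(x,y,w,h) in dict(scene=(310,140,160,120),side=(220,120,130,100)).items():
    c=cam(n); np.save(n+"1.npy",c,allow_pickle=True)
    im=cv2.convertScaleAbs(cv2.resize(c["color"][y:y+h,x:x+w,::-1],None,fx=5,fy=5,interpolation=cv2.INTER_CUBIC),alpha=1.5)
    for p in (proj(c,tag)-[x,y])*5+2: cv2.circle(im,tuple(int(v) for v in p),2,(0,0,255),-1)
    cv2.imwrite(f"pics/{n}1.png",im)
E
```

```text
(no output)
```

View pics/scene1.png

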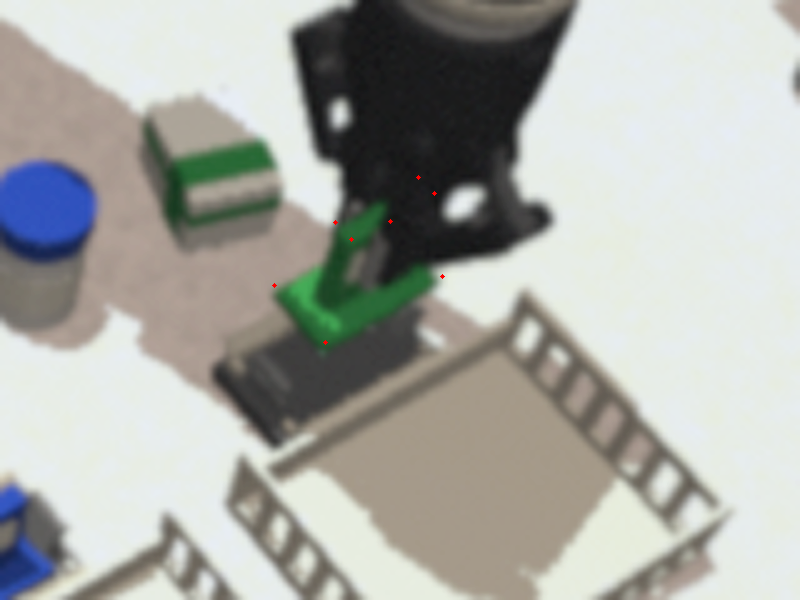

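View pics/side1.png

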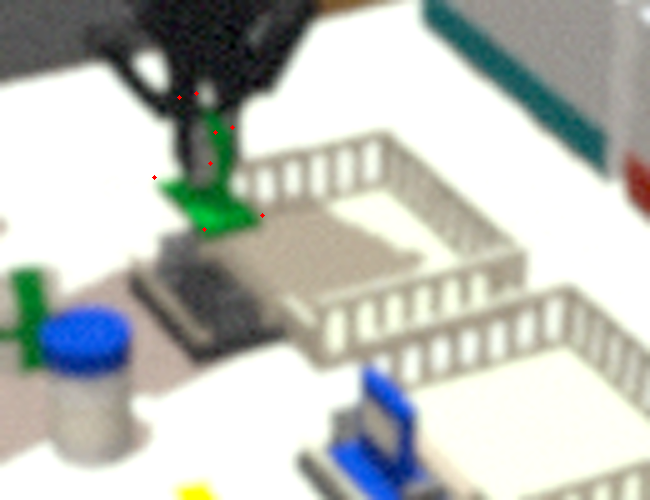

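>>> arm_command --pt "-0.002 0.014 0.0013 0" --pt "0 0.014 0 0" --pt "0 0 0 0" --pt "0 0 0 0" --pt "0 0 0 0"

```text
time: 10.55
tool_pos: [0.5369, 0.2061, 0.0616]
tcp_rot: [-1.57, -0.024, 0.023]
wrist_force: [0.6, -0.7, -0.3]
width: 0.105
```

```bash
python3 go.py .5377 .2065 .055 .03; python3 - <<'E'
from h import *
for n,(x,y,w,h) in dict(scene=(310,140,160,120),side=(220,120,130,100),wrist=(180,110,200,150)).items():
    c=cam(n); np.save(n+"2.npy",c,allow_pickle=True); k=4 if n=="wrist" else 5
    im=cv2.convertScaleAbs(cv2.resize(c["color"][y:y+h,x:x+w,::-1],None,fx=k,fy=k,interpolation=cv2.INTER_CUBIC),alpha=1.7)
    cv2.imwrite(f"pics/{n}2.png",im)
E
```

```text
t 10.55 tcp [0.5369 0.2061 0.0616] yaw 0.0299 tooly [ 0.001  0.    -1.   ] F [ 0.6 -0.7 -0.3] w 0.0089
shift at present yaw [0.0008 0.0066 0.0004]
turn -0.0001 then shift [0.0008 0.0066 0.0004]
```

View pics/scene2.png

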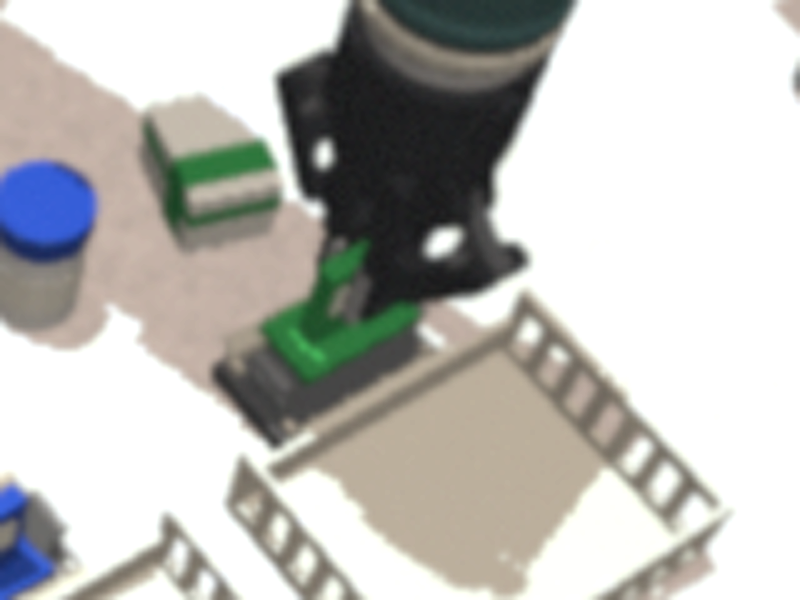

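View pics/side2.png

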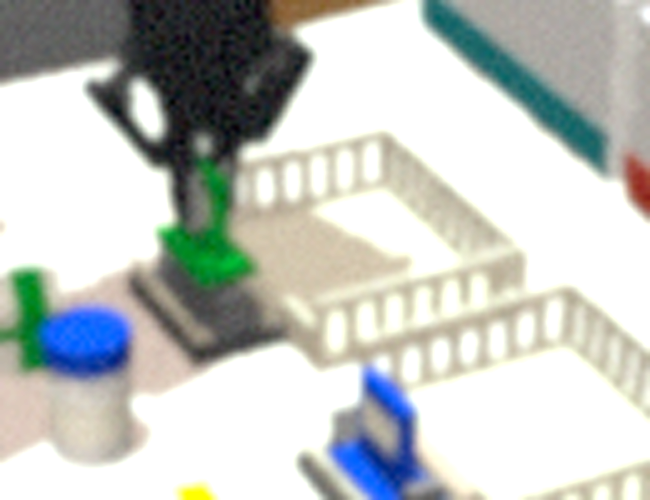

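View pics/wrist2.png

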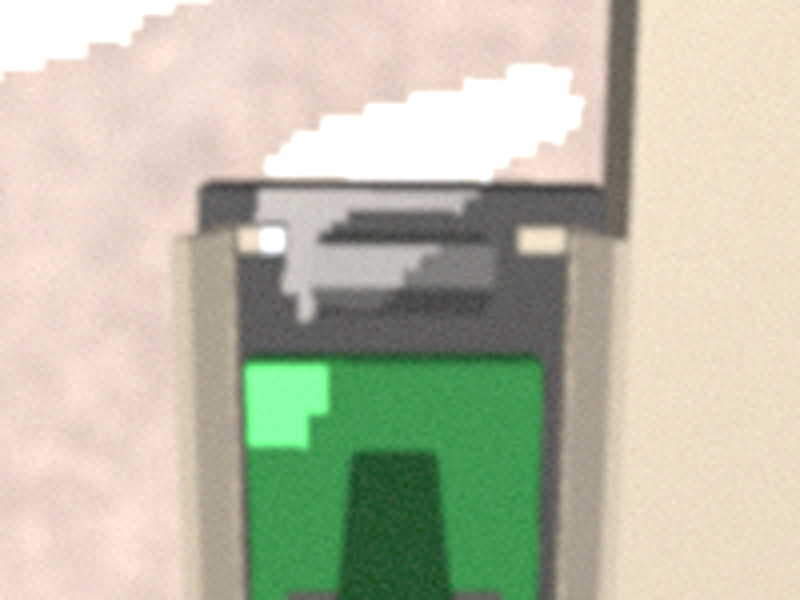

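```bash
python3 - <<'E'
from h import *
p0=np.array([.5369,.2061,.0616]);R=Ro.from_euler('z',.03).as_matrix()
def foot(z,hx=.017,hy=.032): return np.array([[-hx,-hy,0],[-hx,hy,0],[hx,hy,0],[hx,-hy,0]])@R.T+[p0[0],p0[1],z]
for n,(x,y,w,h) in dict(scene=(330,170,100,75),side=(235,140,70,60)).items():
    c=np.load(n+"2.npy",allow_pickle=True).item();k=8
    im=cv2.convertScaleAbs(cv2.resize(c["color"][y:y+h,x:x+w,::-1],None,fx=k,fy=k,interpolation=cv2.INTER_CUBIC),alpha=1.7)
    q=lambda P:((proj(c,P)-[x,y]+.5)*k).astype(int).reshape(-1,1,2)
    print(n,"foot top now",q(foot(.0483)).reshape(-1,2).tolist(),"bottom",q(foot(.0423)).reshape(-1,2).tolist())
    cv2.polylines(im,[q(foot(.0483))],True,(0,0,255),1)
    cv2.polylines(im,[q(foot(.012,.022,.0375))],True,(255,0,0),1)
    cv2.polylines(im,[q(foot(.027,.0285,.0415))],True,(255,0,255),1)
    cv2.imwrite(f"pics/{n}3.png",im)
E
```

```text
scene foot top now [[256, 271], [437, 169], [518, 256], [336, 361]] bottom [[252, 283], [433, 182], [513, 268], [331, 373]]
side foot top now [[201, 284], [121, 198], [210, 176], [292, 260]] bottom [[201, 300], [121, 214], [210, 191], [292, 276]]
```

View pics/scene3.png

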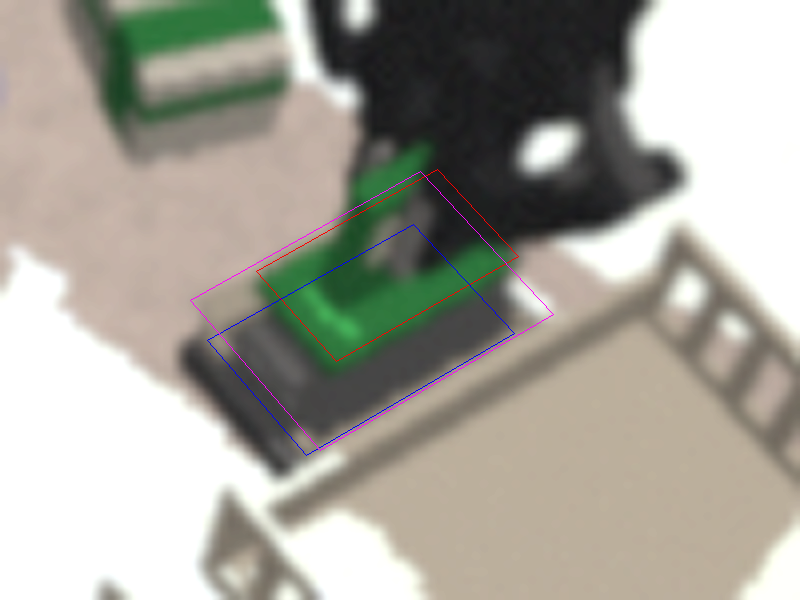

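View pics/side3.png

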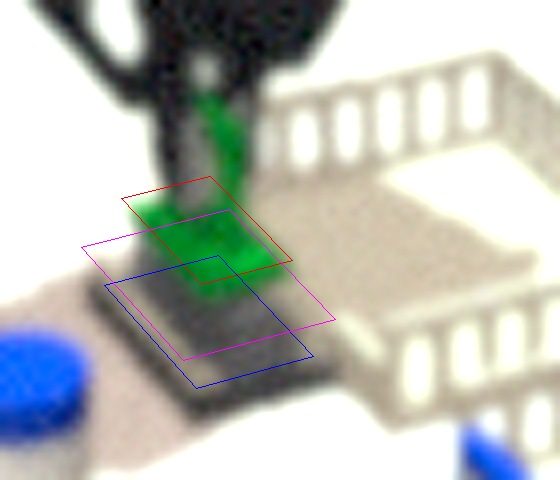

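>>> arm_command --pt "0.0008 0.006 0 0" --pt "0 0.006 0 0" --pt "0 0.006 0 0" --pt "0 0 0 0"

```text
time: 11.2
tool_pos: [0.5372, 0.2063, 0.0427]
tcp_rot: [-1.57, -0.023, 0.024]
wrist_force: [-0.2, 2.0, -0.5]
width: 0.103
```

>>> arm_command --pt "0 0.004 0 0" --pt "0 0.004 0 0" --pt "0 0 0 0"

```text
time: 11.58
tool_pos: [0.5377, 0.2061, 0.0351]
tcp_rot: [-1.57, -0.024, 0.023]
wrist_force: [0.7, 2.1, -1.6]
width: 0.109
```

>>> arm_command --pt "0 0.003 0 0" --pt "0 0.002 0 0" --pt "0 0.002 0 0" --pt "0 0 0 0" --pt "0 0 0 0"

```text
time: 12.2
tool_pos: [0.5374, 0.2062, 0.0323]
tcp_rot: [-1.571, -0.023, 0.024]
wrist_force: [-10.6, -0.7, 27.4]
width: 0.105
```

```bash
python3 go.py .5377 .2065 .0313 .03; python3 - <<'E'
from h import *
for n,(x,y,w,h) in dict(side=(220,120,130,100),wrist=(180,110,200,150)).items():
    c=cam(n); np.save(n+"4.npy",c,allow_pickle=True); k=4 if n=="wrist" else 5
    im=cv2.convertScaleAbs(cv2.resize(c["color"][y:y+h,x:x+w,::-1],None,fx=k,fy=k,interpolation=cv2.INTER_CUBIC),alpha=1.7)
    cv2.imwrite(f"pics/{n}4.png",im)
E
```

```text
t 12.2 tcp [0.5374 0.2062 0.0323] yaw 0.03 tooly [-0.  0. -1.] F [-10.6  -0.7  27.4] w 0.0089
shift at present yaw [0.0003 0.001  0.0003]
turn -0.0 then shift [0.0003 0.001  0.0003]
```

View pics/side4.png

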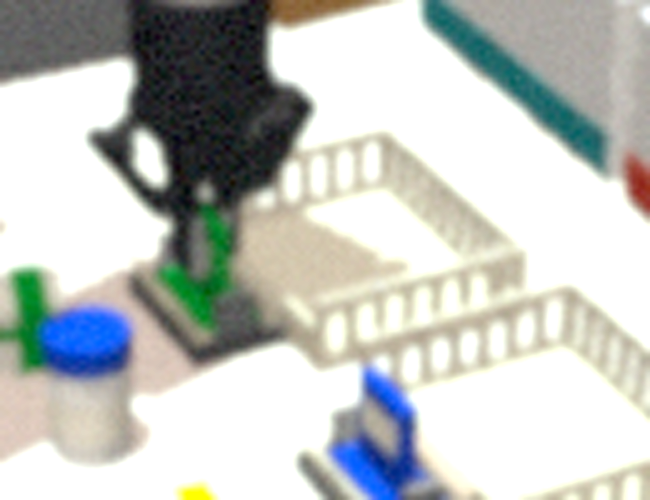

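View pics/wrist4.png

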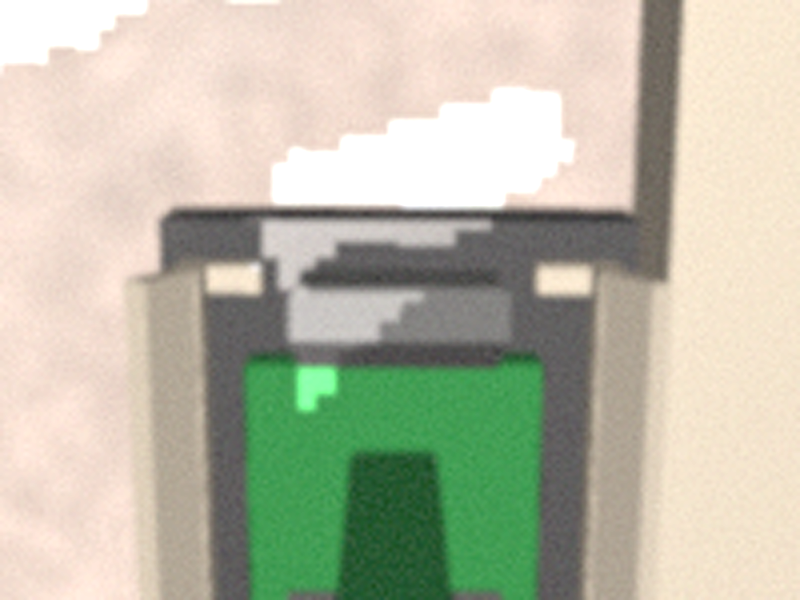

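>>> arm_command --pt "0 -0.0025 0 0" --pt "0 0 0 0" --pt "0 0 0 0"

```text
time: 12.68
tool_pos: [0.5374, 0.2061, 0.0323]
tcp_rot: [-1.571, -0.024, 0.024]
wrist_force: [-4.5, 0.8, 12.4]
width: 0.104
```

>>> arm_command --pt "0 0 0 0" --pt "0 0 0 0" --pt "0 0 0 0" --pt "0 -0.02 0 0" --pt "0 -0.05 0 0" --pt "0 -0.05 0 0" --pt "0 0 0 0" --pt "0 0 0 0" --pt "0 0 0 0" --fingers 0.035

```text
time: 13.8
tool_pos: [0.5361, 0.2055, 0.1494]
tcp_rot: [-1.572, -0.021, 0.026]
wrist_force: [-0.1, -0.3, -0.9]
width: 0.407
```

```bash
python3 - <<'E'
from h import *
print(sensors.read_state()["tool_pos"])
for n,(x,y,w,h) in dict(side=(220,120,130,100),wrist=(180,110,200,150),scene=(330,170,100,75)).items():
    c=cam(n); np.save(n+"5.npy",c,allow_pickle=True); k=4 if n=="wrist" else 5
    im=cv2.convertScaleAbs(cv2.resize(c["color"][y:y+h,x:x+w,::-1],None,fx=k,fy=k,interpolation=cv2.INTER_CUBIC),alpha=1.7)
    cv2.imwrite(f"pics/{n}5.png",im)
E
```

```text
[0.53605    0.20552397 0.14936604]
```

View pics/side5.png

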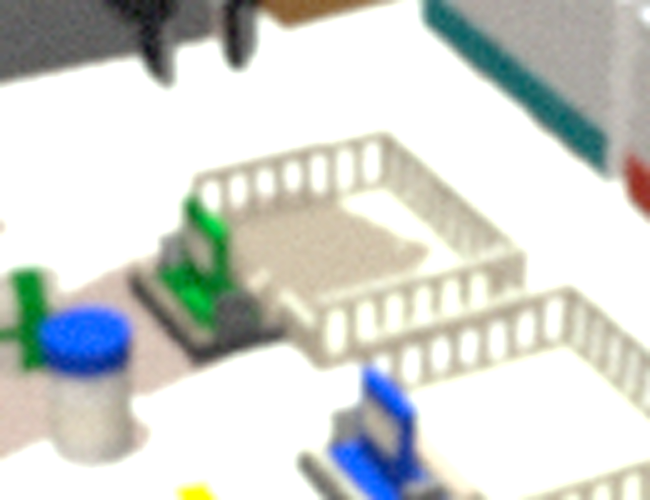

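View pics/wrist5.png

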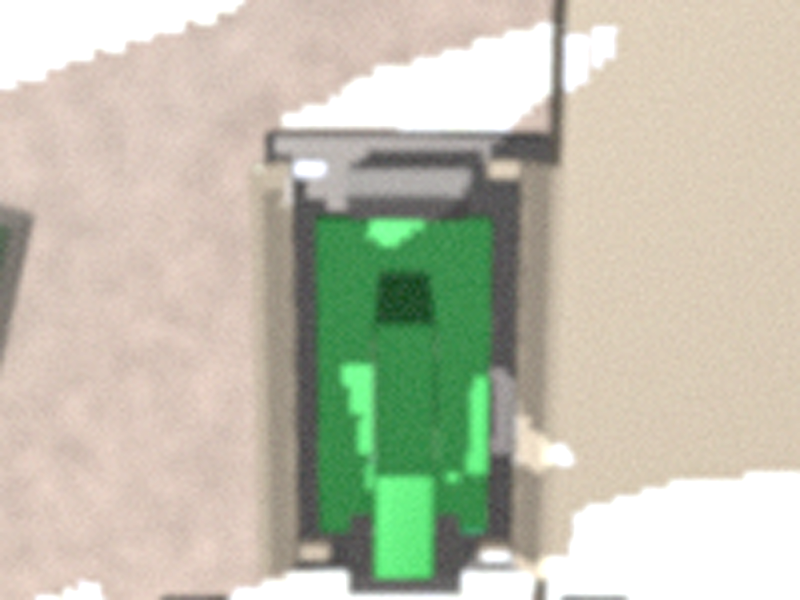

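View pics/scene5.png

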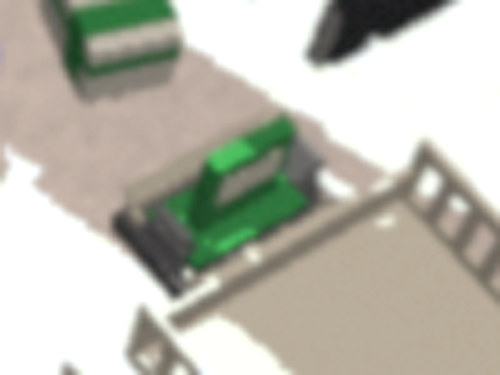

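```bash
python3 - <<'E'
from h import *
s=np.load("scene0.npy",allow_pickle=True).item()
im=cv2.convertScaleAbs(cv2.resize(s["color"][180:400,165:395,::-1],None,fx=2.7,fy=2.7,interpolation=cv2.INTER_CUBIC),alpha=1.5)
cv2.imwrite("pics/bb.png",im)
z=lambda p,o:np.array(p,float)/4+o-.37
print("ytag",onz(s,z([(463,438)],[90,180]),.068),"btag",onz(s,z([(140,500)],[270,120]),.068),"gcarton",onz(s,z([(330,195)],[270,120]),.04),"bcart",onz(s,z([(545,245)],[90,180]),.04),"ycart",onz(s,z([(710,130)],[90,180]),.04))
E
```

```text
ytag [[ 0.53931416 -0.20307815  0.068     ]] btag [[0.55256069 0.00594365 0.068     ]] gcarton [[0.42735082 0.21812701 0.04      ]] bcart [[ 0.45195631 -0.11915311  0.04      ]] ycart [[ 0.43341931 -0.0110872   0.04      ]]
```

View pics/bb.png

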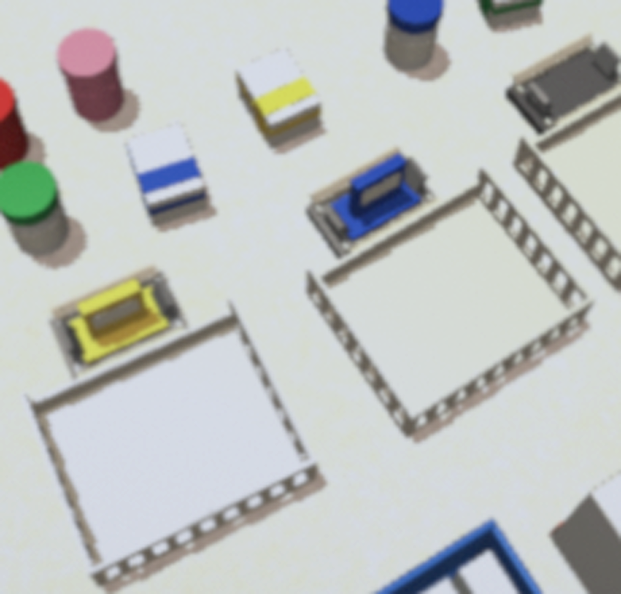

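```bash
python3 - <<'E'
from h import *
s=np.load("scene0.npy",allow_pickle=True).item()
z=lambda p:np.array(p,float)/2.7+[165,180]-.3
for n,P in dict(y=[(30,398),(232,307),(318,465),(97,577)],b=[(310,275),(483,175),(590,302),(410,428)]).items():
    f=onz(s,z(P),.045); print(n,f.round(4).tolist(),f.mean(0).round(4),np.linalg.norm(np.diff(f,axis=0),axis=1).round(3))
    d=f[1]-f[0]; print("yaw",np.arctan2(-d[0],d[1]))
E
```

```text
y [[0.5692, -0.2803, 0.045], [0.58, -0.1311, 0.045], [0.705, -0.1356, 0.045], [0.6956, -0.2904, 0.045]] [ 0.6374 -0.2093  0.045 ] [0.15  0.125 0.155]
yaw -0.07222691778334886
b [[0.5866, -0.0714, 0.045], [0.5825, 0.0827, 0.045], [0.705, 0.0892, 0.045], [0.7151, -0.0703, 0.045]] [0.6473 0.0076 0.045 ] [0.154 0.123 0.16 ]
yaw 0.026685736501675664
```

>>> arm_command --pt "-0.0307 0 0.0485 0" --pt "-0.0307 0 0.0485 0" --pt "-0.0307 0 0.0485 0" --pt "0 0 0 0" --pt "0 0 0 0" --pt "0 0 0 0" --pt "0 0 0 0" --fingers 0.068

```text
time: 14.82
tool_pos: [0.4416, 0.3476, 0.1507]
tcp_rot: [-1.571, -0.022, 0.022]
wrist_force: [-0.6, -0.0, 0.8]
width: 0.795
```

```bash
python3 go.py .4397 .348 .023 .03; python3 - <<'E'
from h import *
c=cam("wrist"); save(c,"w7")
E
```

```text
t 14.825 tcp [0.4416 0.3476 0.1507] yaw 0.0281 tooly [-0. -0. -1.] F [-0.6 -0.   0.8] w 0.0679
shift at present yaw [-0.0019  0.1277  0.0005]
turn -0.0019 then shift [-0.0019  0.1277  0.0005]
```

View pics/w7.png

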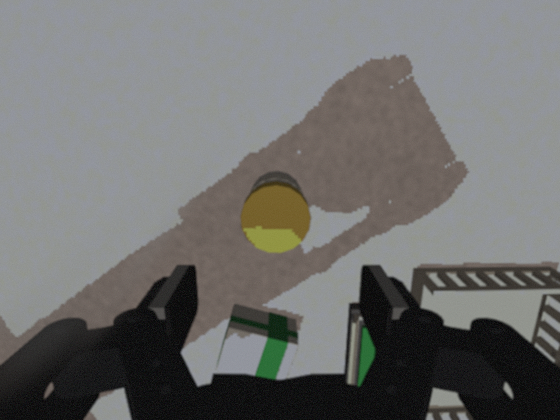

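>>> arm_command --pt "-0.0015 0.042 0.0005 0" --pt "0 0.042 0 0" --pt "0 0.042 0 0" --pt "0 0 0 0" --pt "0 0 0 0"

```text
time: 15.5
tool_pos: [0.4404, 0.3494, 0.026]
tcp_rot: [-1.57, -0.024, 0.022]
wrist_force: [0.3, 0.9, -0.0]
width: 0.799
```

>>> arm_command --pt "0 0 0 0" --pt "0 0 0 0" --pt "0 0 0 0" --pt "0 0 0 0" --fingers 0.02 --newtons 40

```text
time: 16.0
tool_pos: [0.4411, 0.3504, 0.0273]
tcp_rot: [-1.568, -0.027, 0.021]
wrist_force: [-0.4, -0.7, 6.5]
width: 0.531
```

>>> arm_command --pt "0 -0.015 0 0" --pt "0 -0.02 0 0" --pt "0 -0.035 0 0" --pt "0 -0.035 0 0" --pt "0 -0.035 0 0" --pt "0 0 0 0" --pt "0 0 0 0"

```text
time: 16.88
tool_pos: [0.4388, 0.3487, 0.1645]
tcp_rot: [-1.571, -0.023, 0.024]
wrist_force: [-0.7, 0.0, -1.5]
width: 0.523
```

```bash
python3 go.py .635 -.209 .165 -.07; python3 - <<'E'
from h import *
c=cam("side"); x,y=170,60
cv2.imwrite("pics/side6.png",cv2.resize(c["color"][y:y+120,x:x+130,::-1],None,fx=5,fy=5,interpolation=cv2.INTER_CUBIC))
c=cam("scene"); x,y=340,60
cv2.imwrite("pics/scene6.png",cv2.resize(c["color"][y:y+120,x:x+130,::-1],None,fx=5,fy=5,interpolation=cv2.INTER_CUBIC))
E
```

```text
t 16.875 tcp [0.4388 0.3487 0.1645] yaw 0.0301 tooly [-0. -0. -1.] F [-0.7  0.  -1.5] w 0.0446
shift at present yaw [ 1.793e-01 -4.000e-04 -5.634e-01]
turn 0.1001 then shift [ 2.347e-01 -5.000e-04 -5.427e-01]
```

View pics/side6.png

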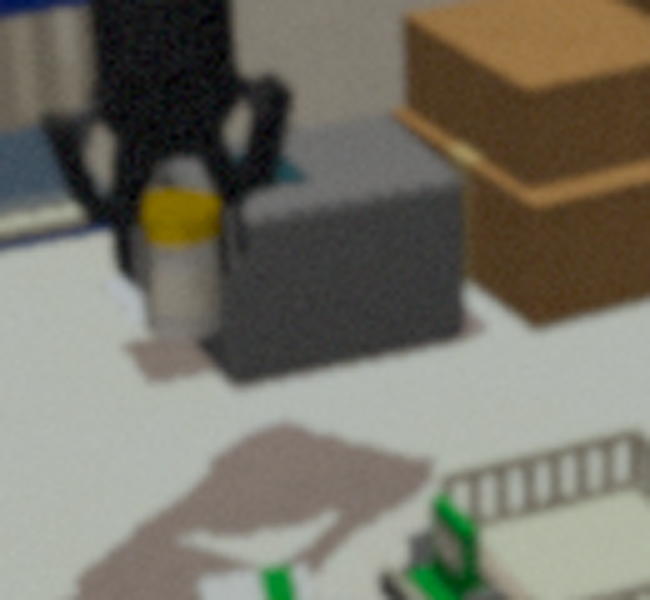

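View pics/scene6.png

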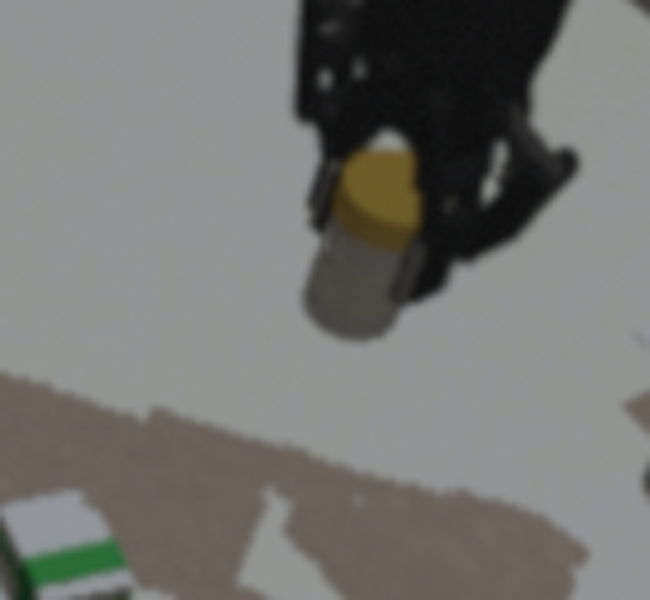

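>>> arm_command --pt "0 0 0 0.1" --pt "0.0235 0 -0.0543 0" --pt "0.0235 0 -0.0543 0" --pt "0.0235 0 -0.0543 0" --pt "0.0235 0 -0.0543 0" --pt "0.0235 0 -0.0543 0" --pt "0.0235 0 -0.0543 0" --pt "0.0235 0 -0.0543 0" --pt "0.0235 0 -0.0543 0" --pt "0.0235 0 -0.0543 0" --pt "0.0235 0 -0.0543 0" --pt "0 0 0 0" --pt "0 0 0 0" --pt "0 0 0 0" --pt "0 0 0 0"

```text
time: 18.85
tool_pos: [0.6355, -0.2076, 0.1646]
tcp_rot: [-1.57, 0.054, -0.053]
wrist_force: [-0.5, 0.5, 0.1]
width: 0.523
```

```bash
python3 go.py .635 -.209 .033 -.07; python3 - <<'E'
from h import *
c=cam("wrist"); save(c,"w8"); np.save("w8.npy",c,allow_pickle=True)
c=cam("side");cv2.imwrite("pics/side7.png",cv2.resize(c["color"][140:300,250:430,::-1],None,fx=3,fy=3,interpolation=cv2.INTER_CUBIC))
E
```

```text
t 18.85 tcp [ 0.6355 -0.2076  0.1646] yaw -0.0684 tooly [-0.  0. -1.] F [-0.5  0.5  0.1] w 0.0447
shift at present yaw [-0.0003  0.1316 -0.0015]
turn 0.0016 then shift [-0.0003  0.1316 -0.0015]
```

View pics/w8.png

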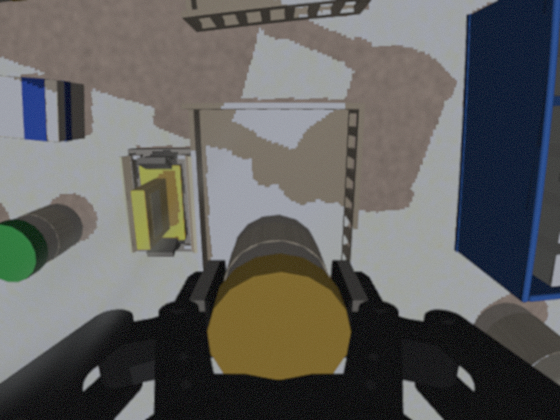

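View pics/side7.png

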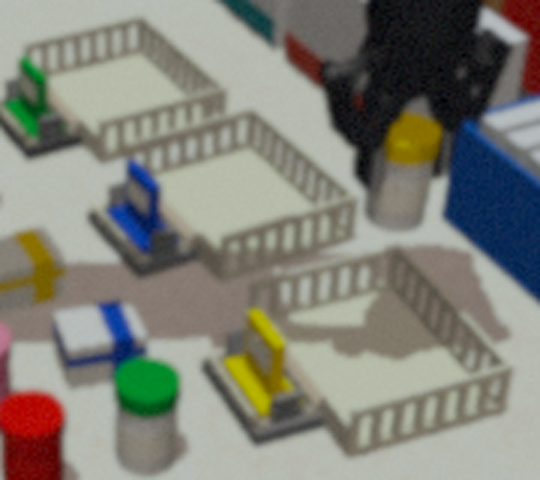

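>>> arm_command --pt "0 0.04 -0.001 0" --pt "0 0.04 0 0" --pt "0 0.03 0 0" --pt "0 0.015 0 0" --pt "0 0 0 0" --pt "0 0 0 0"

```text
time: 19.7
tool_pos: [0.6371, -0.2104, 0.0415]
tcp_rot: [-1.571, 0.053, -0.057]
wrist_force: [-0.5, -0.0, -0.5]
width: 0.524
```

>>> arm_command --pt "0 0.003 0 0" --pt "0 0.003 0 0" --pt "0 0 0 0"

```text
time: 20.08
tool_pos: [0.6356, -0.21, 0.0338]
tcp_rot: [-1.57, 0.055, -0.055]
wrist_force: [1.3, -0.4, -1.7]
width: 0.527
```

>>> arm_command --pt "0 0.002 0 0" --pt "0 0.001 0 0" --pt "0 0 0 0" --pt "0 0 0 0"

```text
time: 20.58
tool_pos: [0.6359, -0.2102, 0.0315]
tcp_rot: [-1.57, 0.055, -0.055]
wrist_force: [-2.6, 0.8, 5.3]
width: 0.521
```

Contact at the expected height; release and rise.

>>> arm_command --pt "0 0 0 0" --pt "0 0 0 0" --pt "0 0 0 0" --pt "0 0 0 0" --pt "0 -0.04 0 0" --pt "0 -0.05 0 0" --pt "0 -0.04 0 0" --pt "0 0 0 0" --pt "0 0 0 0" --fingers 0.068

```text
time: 21.7
tool_pos: [0.6354, -0.2098, 0.1604]
tcp_rot: [-1.57, 0.055, -0.055]
wrist_force: [-0.8, -1.0, -0.0]
width: 0.8
```

```bash
python3 go.py .4345 -.222 .16 0; python3 - <<'E'
from h import *
c=cam("side");cv2.imwrite("pics/side8.png",cv2.resize(c["color"][140:300,250:430,::-1],None,fx=3,fy=3,interpolation=cv2.INTER_CUBIC))
E
```

```text
t 21.7 tcp [ 0.6354 -0.2098  0.1604] yaw -0.07 tooly [-0.  0. -1.] F [-0.8 -1.  -0. ] w 0.0683
shift at present yaw [-0.1995  0.0005 -0.0262]
turn -0.07 then shift [-0.2009  0.0005 -0.0122]
```

View pics/side8.png

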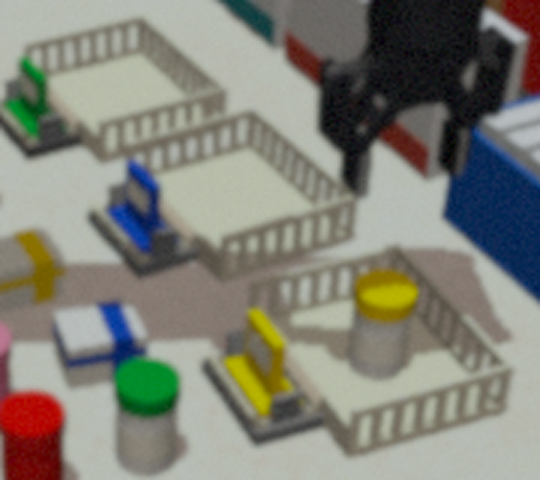

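>>> arm_command --pt "0 0 0 -0.07" --pt "-0.0502 0 -0.003 0" --pt "-0.0502 0 -0.003 0" --pt "-0.0502 0 -0.003 0" --pt "-0.0502 0 -0.003 0" --pt "0 0 0 0" --pt "0 0 0 0" --pt "0 0 0 0"

```text
time: 22.75
tool_pos: [0.436, -0.2221, 0.1606]
tcp_rot: [-1.571, -0.001, 0.0]
wrist_force: [0.8, -0.5, 0.0]
width: 0.793
```

```bash
python3 go.py .4345 -.222 .026 0; python3 - <<'E'
from h import *
c=cam("wrist"); save(c,"w9")
E
```

```text
t 22.75 tcp [ 0.436  -0.2221  0.1606] yaw 0.0006 tooly [ 0.  0. -1.] F [ 0.8 -0.5  0. ] w 0.0677
shift at present yaw [-1.500e-03  1.346e-01  1.000e-04]
turn 0.0006 then shift [-1.500e-03  1.346e-01  1.000e-04]
```

View pics/w9.png

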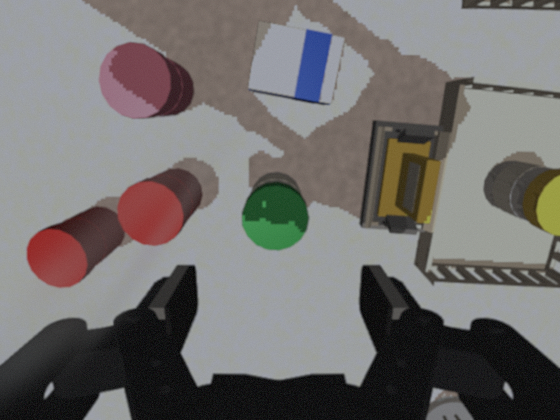

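>>> arm_command --pt "-0.001 0.042 0 0" --pt "0 0.042 0 0" --pt "0 0.042 0 0" --pt "0 0.008 0 0" --pt "0 0 0 0" --pt "0 0 0 0"

```text
time: 23.55
tool_pos: [0.4358, -0.223, 0.0286]
tcp_rot: [-1.573, -0.002, -0.002]
wrist_force: [-0.3, 0.0, 0.9]
width: 0.793
```

>>> arm_command --pt "0 0 0 0" --pt "0 0 0 0" --pt "0 0 0 0" --pt "0 0 0 0" --fingers 0.02

```text
time: 24.05
tool_pos: [0.4352, -0.2229, 0.0285]
tcp_rot: [-1.572, -0.002, -0.002]
wrist_force: [-1.9, -0.2, 6.3]
width: 0.524
```

>>> arm_command --pt "0 -0.015 0 0" --pt "0 -0.02 0 0" --pt "0 -0.035 0 0" --pt "0 -0.035 0 0" --pt "0 -0.035 0 0" --pt "0 0 0 0" --pt "0 0 0 0"

```text
time: 24.92
tool_pos: [0.4334, -0.2217, 0.1664]
tcp_rot: [-1.571, 0.0, 0.0]
wrist_force: [0.3, 0.4, -1.4]
width: 0.525
```

```bash
python3 go.py .631 .2093 .165 .03
```

```text
t 24.925 tcp [ 0.4334 -0.2217  0.1664] yaw -0.0001 tooly [-0.  0. -1.] F [ 0.3  0.4 -1.4] w 0.0448
shift at present yaw [0.1976 0.0014 0.431 ]
turn -0.0301 then shift [0.2105 0.0014 0.4249]
```

>>> arm_command --pt "0 0 0 -0.03" --pt "0.0263 0 0.0531 0" --pt "0.0263 0 0.0531 0" --pt "0.0263 0 0.0531 0" --pt "0.0263 0 0.0531 0" --pt "0.0263 0 0.0531 0" --pt "0.0263 0 0.0531 0" --pt "0.0263 0 0.0531 0" --pt "0.0263 0 0.0531 0" --pt "0 0 0 0" --pt "0 0 0 0" --pt "0 0 0 0"

```text
time: 26.42
tool_pos: [0.6306, 0.2075, 0.1658]
tcp_rot: [-1.571, -0.021, 0.024]
wrist_force: [0.0, 0.2, -0.0]
width: 0.527
```

```bash
python3 go.py .631 .2093 .0325 .03; python3 - <<'E'
from h import *
c=cam("wrist"); save(c,"w10")
c=cam("side");cv2.imwrite("pics/side9.png",cv2.resize(c["color"][80:240,210:390,::-1],None,fx=3,fy=3,interpolation=cv2.INTER_CUBIC))
E
```

```text
t 26.425 tcp [0.6306 0.2075 0.1658] yaw 0.0291 tooly [-0.002 -0.001 -1.   ] F [ 0.   0.2 -0. ] w 0.045
shift at present yaw [0.0007 0.1333 0.0019]
turn -0.0009 then shift [0.0007 0.1333 0.0019]
```

View pics/w10.png

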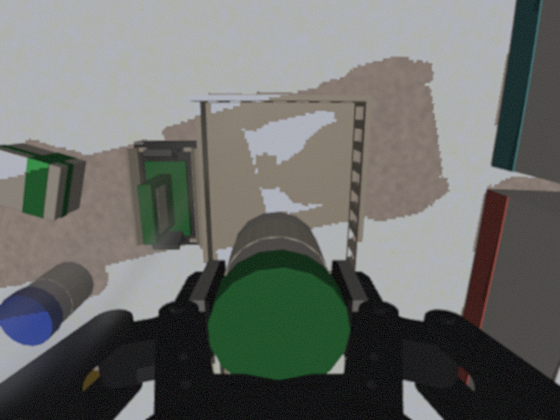

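View pics/side9.png

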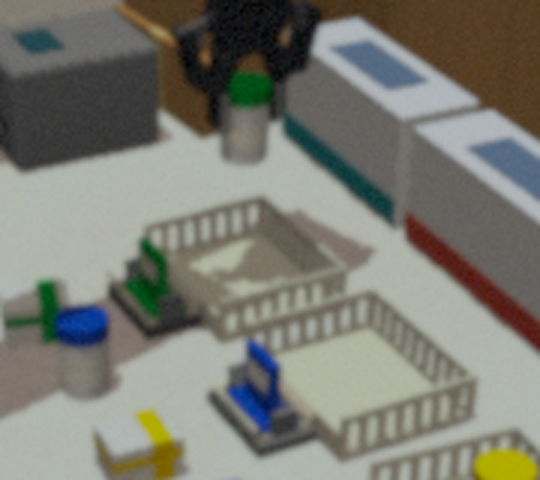

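>>> arm_command --pt "0 0.04 0.0015 0" --pt "0 0.04 0 0" --pt "0 0.03 0 0" --pt "0 0.015 0 0" --pt "0 0.004 0 0" --pt "0 0 0 0" --pt "0 0.002 0 0" --pt "0 0.002 0 0" --pt "0 0 0 0" --pt "0 0 0 0"

```text
time: 27.78
tool_pos: [0.6315, 0.2105, 0.0339]
tcp_rot: [-1.571, -0.024, 0.023]
wrist_force: [-0.5, 0.7, -1.5]
width: 0.525
```

>>> arm_command --pt "0 0.001 0 0" --pt "0 0.001 0 0" --pt "0 0 0 0" --pt "0 0 0 0"

```text
time: 28.28
tool_pos: [0.6316, 0.2106, 0.0327]
tcp_rot: [-1.57, -0.024, 0.023]
wrist_force: [-3.2, -0.3, 5.7]
width: 0.524
```

>>> arm_command --pt "0 0 0 0" --pt "0 0 0 0" --pt "0 0 0 0" --pt "0 0 0 0" --pt "0 -0.04 0 0" --pt "0 -0.05 0 0" --pt "0 -0.04 0 0" --pt "0 0 0 0" --pt "-0.0501 0 -0.0223 0" --pt "-0.0501 0 -0.0223 0" --pt "-0.0501 0 -0.0223 0" --pt "-0.0501 0 -0.0223 0" --pt "0 0 0 0" --pt "0 0 0 0" --pt "0 0 0 0" --fingers 0.068

```text
time: 30.15
tool_pos: [0.4351, 0.1156, 0.162]
tcp_rot: [-1.57, -0.024, 0.023]
wrist_force: [-0.6, 0.4, 0.4]
width: 0.798
```

```bash
python3 go.py .434 .1155 .0285 .03; python3 - <<'E'
from h import *
c=cam("wrist"); save(c,"w11")
c=cam("side");cv2.imwrite("pics/side10.png",cv2.resize(c["color"][80:240,210:390,::-1],None,fx=3,fy=3,interpolation=cv2.INTER_CUBIC))
E
```

```text
t 30.15 tcp [0.4351 0.1156 0.162 ] yaw 0.0302 tooly [ 0.001  0.    -1.   ] F [-0.6  0.4  0.4] w 0.0682
shift at present yaw [-1.200e-03  1.335e-01 -1.000e-04]
turn 0.0002 then shift [-1.200e-03  1.335e-01 -1.000e-04]
```

View pics/w11.png

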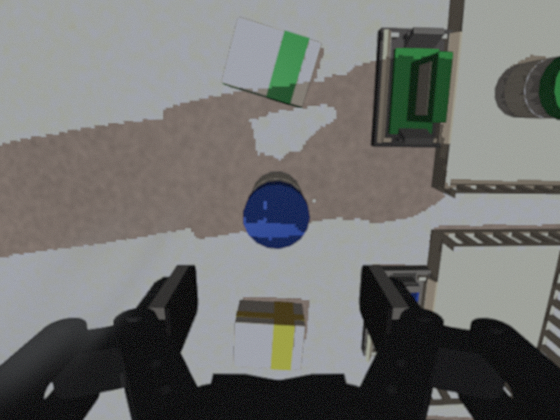

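View pics/side10.png

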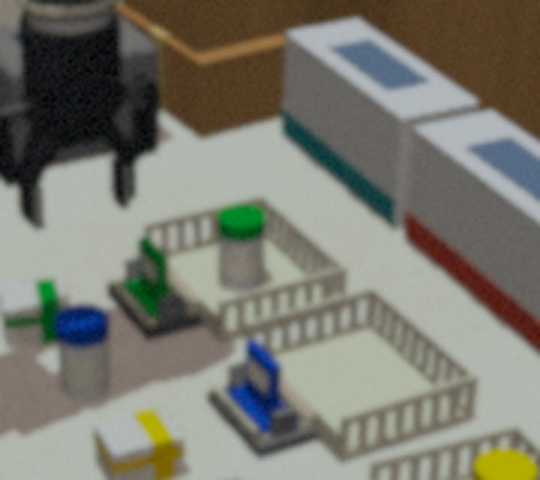

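>>> arm_command --pt "-0.001 0.042 0 0" --pt "0 0.042 0 0" --pt "0 0.042 0 0" --pt "0 0.008 0 0" --pt "0 0 0 0" --pt "0 0 0 0"

```text
time: 31.0
tool_pos: [0.4348, 0.1157, 0.0295]
tcp_rot: [-1.57, -0.026, 0.021]
wrist_force: [-0.1, -0.4, 0.1]
width: 0.799
```

>>> arm_command --pt "0 0 0 0" --pt "0 0 0 0" --pt "0 0 0 0" --pt "0 0 0 0" --fingers 0.02

```text
time: 31.5
tool_pos: [0.4342, 0.1155, 0.0294]
tcp_rot: [-1.57, -0.026, 0.021]
wrist_force: [-1.2, 0.4, 5.4]
width: 0.528
```

>>> arm_command --pt "0 -0.015 0 0" --pt "0 -0.02 0 0" --pt "0 -0.035 0 0" --pt "0 -0.035 0 0" --pt "0 -0.035 0 0" --pt "0 0 0 0" --pt "0 0 0 0"

```text
time: 32.38
tool_pos: [0.4322, 0.1151, 0.1676]
tcp_rot: [-1.571, -0.023, 0.024]
wrist_force: [-0.5, 0.0, -0.8]
width: 0.524
```

```bash
python3 go.py .645 .009 .165 .03
```

```text
t 32.375 tcp [0.4322 0.1151 0.1676] yaw 0.03 tooly [-0. -0. -1.] F [-0.5  0.  -0.8] w 0.0448
shift at present yaw [ 0.2095  0.0025 -0.1124]
turn 0.0 then shift [ 0.2095  0.0025 -0.1124]
```

>>> arm_command --pt "0.0524 0 -0.0281 0" --pt "0.0524 0 -0.0281 0" --pt "0.0524 0 -0.0281 0" --pt "0.0524 0 -0.0281 0" --pt "0 0 0 0" --pt "0 0 0 0" --pt "0 0 0 0" --pt "0 0 0 0"

```text
time: 33.38
tool_pos: [0.6447, 0.0099, 0.168]
tcp_rot: [-1.571, -0.024, 0.024]
wrist_force: [0.5, -0.1, -0.9]
width: 0.527
```

```bash
python3 go.py .645 .009 .0334 .03; python3 - <<'E'
from h import *
c=cam("wrist"); save(c,"w12")
E
```

```text
t 33.375 tcp [0.6447 0.0099 0.168 ] yaw 0.0309 tooly [-0.  0. -1.] F [ 0.5 -0.1 -0.9] w 0.045
shift at present yaw [ 0.0003  0.1346 -0.0009]
turn 0.0009 then shift [ 0.0003  0.1346 -0.0009]
```

View pics/w12.png

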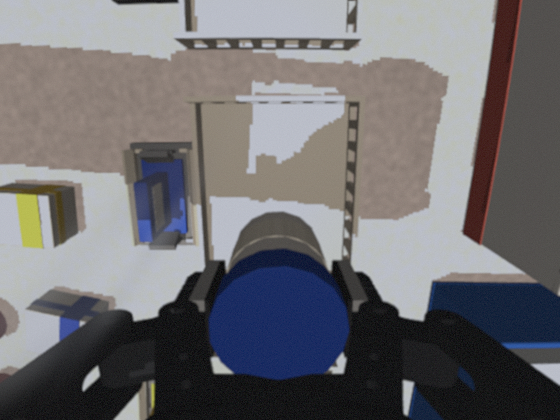

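>>> arm_command --pt "0 0.04 -0.001 0" --pt "0 0.04 0 0" --pt "0 0.03 0 0" --pt "0 0.017 0 0" --pt "0 0.003 0 0" --pt "0 0 0 0" --pt "0 0.002 0 0" --pt "0 0.002 0 0" --pt "0 0 0 0" --pt "0 0 0 0"

```text
time: 34.67
tool_pos: [0.6458, 0.0081, 0.0339]
tcp_rot: [-1.571, -0.024, 0.023]
wrist_force: [-0.1, -0.4, -1.0]
width: 0.52
```

>>> arm_command --pt "0 0.001 0 0" --pt "0 0.0005 0 0" --pt "0 0 0 0" --pt "0 0 0 0"

```text
time: 35.17
tool_pos: [0.6459, 0.0081, 0.0336]
tcp_rot: [-1.571, -0.024, 0.023]
wrist_force: [-2.7, -0.4, 5.5]
width: 0.521
```

>>> arm_command --pt "0 0 0 0" --pt "0 0 0 0" --pt "0 0 0 0" --pt "0 0 0 0" --pt "0 -0.04 0 0" --pt "0 -0.05 0 0" --pt "0 -0.05 0 0" --pt "0 -0.04 0 0" --pt "-0.05 0 0 0" --pt "-0.05 0 0 0" --pt "-0.05 0 0 0" --pt "0 0 0 0" --pt "0 0 0 0" --pt "0 0 0 0" --fingers 0.068

```text
time: 36.92
tool_pos: [0.4972, 0.0036, 0.2128]
tcp_rot: [-1.571, -0.025, 0.023]
wrist_force: [-1.5, 0.7, -0.3]
width: 0.8
```

```bash
python3 - <<'E'
from h import *
from m import lids
print(sensors.read_state()["tool_pos"])
for n,b in dict(side=(190,120,250,180),scene=(110,120,350,280)).items():
    c=cam(n);x,y,w,h=b; k=3.2 if n=="side" else 2.1
    cv2.imwrite(f"pics/{n}_end.png",cv2.convertScaleAbs(cv2.resize(c["color"][y:y+h,x:x+w,::-1],None,fx=k,fy=k,interpolation=cv2.INTER_CUBIC),alpha=1.3))
    print(n)
    for o in lids(c,.076): print(*o[:5])
E
```

```text
[0.49722071 0.0035971  0.21280917]
side
yellow 500 [40. 14.] [0.1176 2.1747 0.076 ] (0.1166, 2.1887, 0.1699)
yellow 370 [57. 77.] [0.1015 1.1232 0.076 ] (0.1025, 1.1261, 0.0849)
yellow 146 [262. 227.] [ 0.4235 -0.0575  0.076 ] (0.4229, -0.0577, 0.0186)
yellow 311 [378. 238.] [ 0.6339 -0.2108  0.076 ] (0.6334, -0.2099, 0.0236)
yellow 349 [336. 262.] [ 0.5034 -0.2461  0.076 ] (0.4903, -0.2597, 0.0288)
blue 199 [332. 188.] [0.6451 0.0074 0.076 ] (0.6451, 0.0081, 0.0225)
blue 220 [296. 210.] [ 0.5074 -0.0705  0.076 ] (0.4992, -0.081, 0.0142)
blue 184 [289. 254.] [ 0.4397 -0.1619  0.076 ] (0.4381, -0.1611, 0.0206)
green 148 [290. 154.] [0.6292 0.2089 0.076 ] (0.6292, 0.2102, 0.0226)
green 148 [260. 174.] [0.5025 0.1408 0.076 ] (0.4901, 0.1195, 0.029)
green 106 [226. 183.] [0.4192 0.158  0.076 ] (0.4194, 0.1582, 0.0189)
red 361 [369. 174.] [0.7619 0.0263 0.076 ] (0.7698, 0.046, 0.0342)
red 600 [260. 288.] [ 0.3468 -0.2244  0.076 ] (0.3472, -0.2236, 0.0226)
red 679 [233. 310.] [ 0.2754 -0.2574  0.076 ] (0.2756, -0.2568, 0.0223)
scene
yellow 116 [268. 216.] [ 0.4632 -0.0244  0.076 ] (0.4634, -0.0247, 0.0175)
yellow 369 [207. 298.] [ 0.5575 -0.2091  0.076 ] (0.5418, -0.2044, 0.0206)
yellow 505 [226. 335.] [ 0.6364 -0.2102  0.076 ] (0.636, -0.2101, 0.0214)
blue 143 [227. 244.] [ 0.4798 -0.1264  0.076 ] (0.4794, -0.1263, 0.0201)
blue 252 [303. 258.] [ 0.5741 -0.0325  0.076 ] (0.5733, -0.0309, 0.0166)
blue 438 [333. 281.] [0.6468 0.0087 0.076 ] (0.6466, 0.0087, 0.0222)
blue 486 [330. 397.] [ 0.8124 -0.112   0.076 ] (0.8371, -0.1362, 0.0814)
green 167 [377. 214.] [0.5703 0.1696 0.076 ] (0.5708, 0.172, 0.0292)
green 318 [411. 228.] [0.6317 0.2104 0.076 ] (0.6317, 0.2109, 0.0215)
red 457 [133. 205.] [ 0.2833 -0.2516  0.076 ] (0.283, -0.251, 0.022)
red 501 [159. 223.] [ 0.3544 -0.2191  0.076 ] (0.3546, -0.2193, 0.0223)
```

View pics/side_end.png

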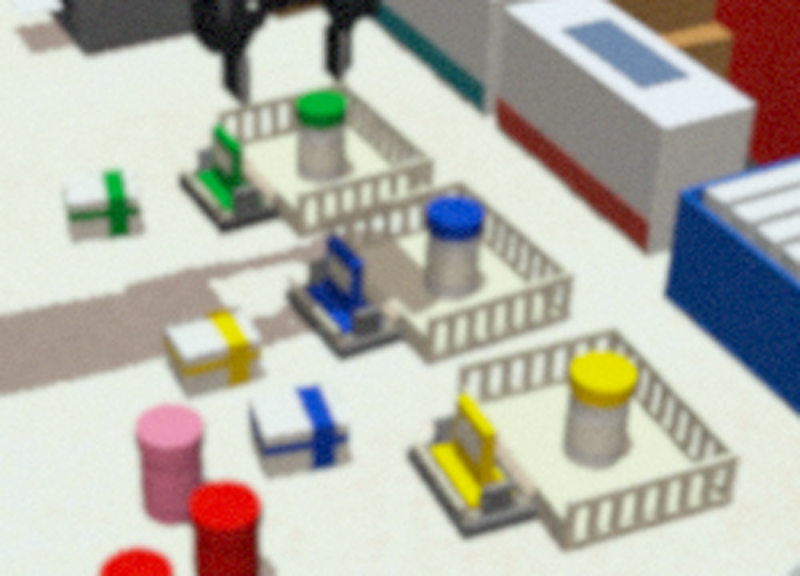

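View pics/scene_end.png

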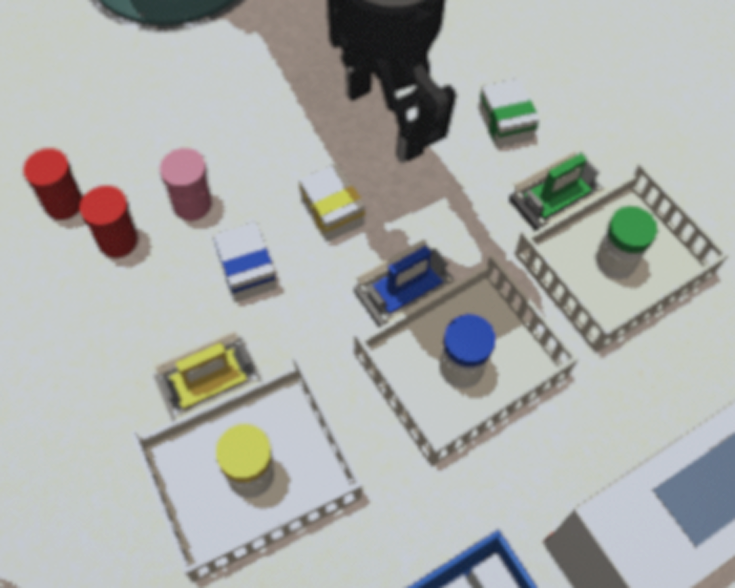

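All three pots stand in the centres of their baskets, the label is clipped in, and the cartons have not moved. The robot touches nothing, so I am handing in.

```bash
python3 -c "
from workcell import job
print(job.finish_job())"
```

```text
the job is handed in; nothing more can be done
None
```

The job is handed in at about 37 s of the 101 s allowed. The hand-in gave no verdict.

- **Label:** I pressed the green label into the plain basket's holder before touching any pot. It was pushed down to its floor at about 27 N. The wrist and side pictures then showed the tabs over its foot and the label centred.
- **Pots:** I then stood the yellow, green and blue pots in their baskets in that order. In the last scene and side pictures all three stand upright. Their lid tops measured within about 3 mm of the basket centres I had estimated.
- **Cartons and robot:** The cartons look untouched in both pictures, and the gripper was clear of everything with about zero wrist force.

**Disagreement:** Early on, the scene camera and the wrist camera placed the empty holder up to about 5 mm apart. I trusted the close wrist view, and the label went in without jamming. During the press there was a sideways force of about 10 N along x, and it went away when I released the label.

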